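Wedge a steel bar tight in the welding fixture

ROBOT

A 6-joint arm with a two-finger parallel gripper is mounted at the origin on a cart in front of the work surface, level with it; the furniture and walls round the work are solid. World frame = base frame: x ahead of the robot, y to its left, z up, the work surface at z = 0. Lengths are in m, angles in degrees, forces in N, time in s.
With the tool pointing down it reaches from about 0.4 to 0.825 m from the base axis. Payload 7 kg.
Tool frame: the origin (TCP) lies at the very end of the fingers, on their centre line; the grasp point (between the pads) lies 19 mm behind it; z points along the fingers, y is the direction in which the jaws open and shut (so a half turn about z gives the same grasp; the last joint's range is limited). The gripper opens to 85 mm and grips with 20 to 120 N. Pads are 22 mm wide; open, the fingers measure 114 mm over their backs; the gripper's body (76 mm by 85 mm) begins 54 mm behind the grasp point. The pads swing forward as they close: fully open they stand 13 mm farther back than shut.
Start: joints at [-60.441, 20.546, 0.682, 0, -70.136, -16.507], TCP at [0.152, -0.658, 0.207] pointing down, gripper open.
Joint ranges: [-176.03, 176.03], [-82.01, 121.73], [-58.28, 71.71], [-173.87, 95.51], [-174.79, -0.11], [-173.66, 173.66]. Speed limits (degrees/s): [136.94, 136.94, 172.46, 180, 180, 180].

INTERFACE

Orientations are given as a 3x3 rotation matrix whose columns are the frame's x, y, z axes.
In Python, from workcell import robot, claw, kinematics, eyes, close_job, sensors gives the robot as it stands. Calls block until the motion is done:
- robot.movep(position, orientation): joint-space move of the TCP to a pose.
- robot.line_to(position, speed=0.15, orientation=None): straight line of the TCP; orientation=None keeps the orientation; speed is the mean speed in m/s.
- robot.move_j(angles): joint-space move.
- claw.command_gripper(opening, grasp_force=None): opening from 0.0 (shut) to 1.0 (fully open); grasp_force is the grip in N (None keeps the last); returns when the fingers have stopped.
- robot.hold(seconds).
- kinematics.inverse_kinematics(position, orientation): joint angles nearest the present ones, or None.
- eyes.get_image(name): name is "side" or "top"; returns (picture, depth): 384x512x3 uint8, red, green, blue; 384x512 float32, m along the optical axis (not along the pixel's ray), 0 where there is no reading.
- eyes.calibration(name): a dict with "K" (3x3 intrinsics, pixels), "origin" and "rotation" of the camera in the world. Camera axes: x right, y up, looking along -z (the intrinsics and any distortion apply to the point x, -y, -z); pixel columns grow to the right and rows downward; lengths in m; the calibration is good to about 2 mm. A picture is of the moment at which its call begins. calibration takes no time and is no camera call.
A pose or a line that the arm cannot do raises robot.Unreachable and nothing moves.
- close_job(): hands the job in, once; it reports no verdict.
Readings, each from a call of its own:
- sensors.current_time_s(): time.
- sensors.current_joint_positions(): joint angles.
- sensors.current_qvel(): joint speeds.
- sensors.current_effort(): joint torques, N m.
- sensors.current_position(): TCP position.
- sensors.current_eef_rot(): TCP orientation.
- sensors.current_force(): force on the tool from outside, world axes, zero at the start.
- sensors.current_moment(): the same for the moment, N m.
- sensors.current_opening(): opening from 0.0 (shut) to 1.0 (fully open).
Only numpy, scipy, OpenCV 4.12 (cv2) and the standard library are available. Lean on these libraries where they do the work, as an engineer would, in place of code of your own. Each camera call takes 0.05 s, during which the arm holds its last target.

TASK

Lock the rusty bar in the blue fixture: set the yellow wedge thin end first, loosely, into the slot between bar and brass pad and let go. Then drive it in with the hammer, tapping its thick end at least twice and drawing back clear between taps, until the bar is against the long blue fence behind it and the pad is fully back. Lay the hammer flat on the bench, clear of the fixture, leaving spanner, magnet and cup alone.

Things in the scene. Friction and masses are not known exactly. Their poses are not given: they have to be found in the camera images.
- wedge_fixture: Fixed steel and blue fixture; origin under its centre, z up. In its frame, mm: base plate x -70..70, y -125..100, top z = 8. Blue fence (to z 45) beyond the bar; blue end stop at y = -116; blue block behind the pad x -52..-34, y -62..22, to z 43. Bar along y; the slot between bar and pad widens to +y: the wedge enters there, slides along -y on the plate, flat side (+x) to the bar.
- fence_face (a point): Middle of the fence's face that the bar must touch: fixture x = 45 mm, y -120..30. Same axes as the fixture.
- pad_face (a point): Point on the slanting face of the brass pad (80 mm long, fixture y -60..20, z 9..35), at its middle. With the pad out: fixture x = -10.6 mm at y = -20; elsewhere x = -10.6 - 0.12 (y + 20).
- wedge_home (a point): Fixed point where the middle of the wedge's thick end lies when the pad is fully back: fixture x -10, y 75, z 24 mm. With the bar at the fence the pad starts to yield at y = 100; a bar d mm off the fence meets the wedge 8.3 d mm of travel earlier.
- pad (a joint): Travel of the sprung brass pad, m: 0 = out, 0.003 = pushed fully back on its stop. Spring about 1 N at 0, 8.5 N at 0.003; friction then keeps the wedge from backing out. Driving the wedge takes roughly 5 to 20 N.
- bar: Loose rusty brown steel bar 40 x 150 x 40 mm, 0.5 kg, already lying in the fixture. Origin: centre of its underside, y along its length. It stands 2 to 3.5 mm off the fence at the start; against the fence its origin is at x = 25 mm in the fixture's frame.
- wedge: Loose yellow wedge with bare steel thick end, 150 long (local y), 32 high, 0.15 kg. Origin: underside, mid-length, on the line through the middle of the thick end. Thick end at y = +75 mm (x -15..15), thin end at y = -75 mm (x 3..15). +x side flat, -x side slants (0.12). Set in the slot its axes match the fixture's. Grip it across its width near the thick end, which stays outside the slot.
- wedge_butt (a point): Middle of the wedge's thick end face, 16 mm above its underside.
- wedge_tip (a point): Middle of the wedge's thin end face, 16 mm above its underside.
- hammer: Ball pein hammer lying on its side, 270 long, 29 mm high, 0.66 kg. Origin: centre of the underside; handle along local y to its end at y = 135 mm, head at y = -120 mm (28 mm wide in y), from the flat face at x = -42 to the ball at x = +42 mm. Handle middle line x = 2.5 mm, at most 29 mm thick. Kept level, the face can tap sideways along local -x.
- hammer_face (a point): Centre of the hammer's flat striking face, 14.5 mm above its underside.
- hammer_grip (a point): Point on the handle's middle line 60 mm from the head, 14.5 mm above its underside: a good place to grip.
- spanner: Bystander: small steel spanner 37 x 176 x 5 mm lying flat; leave alone. Origin: centre of underside.
- magnet: Bystander: orange welding magnet 65 x 65 x 15 mm; leave alone. Origin: centre of underside.
- cup: Bystander: white steel cup 69 x 93 x 91 mm, upright; leave alone. Origin: centre of underside.

How it is judged (in metres and radians):
On the way, in this order (a step that is already met when the one before it is completed fails the run):
1. the wedge lies loosely in the slot, thin end at least 10 mm into the slot, released, pad pushed in less than 0.8 mm (y of wedge_tip in the frame of wedge_fixture below 0.01 m and x of wedge_tip in the frame of wedge_fixture between -0.025 and 0.01 m and y of wedge_butt in the frame of wedge_fixture above 0.08 m and height (world z) of wedge below 0.013 m and angle between wedge's own z axis and vertical below 0.1 rad and value of joint pad below 0.0008 m and contact force between the fingers and wedge below 0.1 N), for 0.2 s.
2. a first tap of the hammer on the wedge (contact force between hammer and wedge above 1.5 N).
3. the hammer is drawn back clear of the wedge (contact force between hammer and wedge below 0.05 N and y of hammer_face in the frame of wedge above 0.083 m), for 0.05 s.
4. tapped again (contact force between hammer and wedge above 1.5 N).
At the end, for the whole second after the job is handed in: Pad back over 2 mm of 3, wedge pressing the bar over 1 N; bar within 1.5 mm of the fence, parallel (0.03 rad) and down on the base (3 mm); wedge flat on the base plate (4 mm, 0.08 rad), at rest; hammer flat on the bench (6 mm, 0.15 rad), at rest, touching neither fixture nor wedge (value of joint pad above 0.002 m and contact force between wedge and bar above 1 N and x of bar in the frame of wedge_fixture above 0.0235 m and angle between the y axis of bar and the y axis of wedge_fixture, either way round below 0.03 rad and height (world z) of bar below 0.011 m and height (world z) of wedge below 0.012 m and angle between wedge's own z axis and vertical below 0.08 rad and linear speed of wedge below 0.01 m/s and height (world z) of hammer between -0.01 and 0.006 m and angle between hammer's own z axis and vertical below 0.15 rad and linear speed of hammer below 0.02 m/s and contact force between hammer and wedge_fixture below 0.05 N and contact force between hammer and wedge below 0.05 N).
It fails at once if the wedge is driven in by the fingers instead of the hammer (contact force between the fingers and wedge above 1 N and value of joint pad above 0.0012 m).
It fails at once if spanner moved over 30 mm (distance of spanner from where it was at the start of the episode above 0.03 m).
It fails at once if magnet moved over 30 mm (distance of magnet from where it was at the start of the episode above 0.03 m).
It fails at once if cup moved over 30 mm or tipped (distance of cup from where it was at the start of the episode above 0.03 m or angle between cup's own z axis and vertical above 0.5 rad).
It also fails if it takes over 67 s, if anything falls off the work surface, if the arm or the gripper's body presses on something with over 40 N, if the wrist force passes 120 N, or if a joint passes its speed limit or range.

## Working session

There is one attempt and no reset: what is moved stays moved. The work goes in short steps, each a Python script; the robot and the scene stay as the last script left them, time stands still between calls to the robot, and variables do not carry over. Pictures are saved under pics/ and viewed, and the job is handed in when it is done.

```bash
mkdir -p pics; ls; python3 - <<'E'
from workcell import robot, claw, kinematics, eyes, close_job, sensors
import cv2,numpy as np
for n in ("side","top"):
    p,d=eyes.get_image(n); np.save(f"{n}0.npy",d); cv2.imwrite(f"pics/{n}0.png",p[:,:,::-1])
    c=eyes.calibration(n); print(n,c, (d==0).mean())
print(sensors.current_time_s(),sensors.current_eef_rot(),sensors.current_position())
E
```

```text
pics
side {'K': array([[356.41570596,   0.        , 260.31759849],
       [  0.        , 356.41570596, 196.54296758],
       [  0.        ,   0.        ,   1.        ]]), 'origin': array([ 0.52377866, -0.86935672,  0.51073751]), 'rotation': array([[ 0.99690017,  0.03829118, -0.06873022],
       [-0.07862707,  0.45378033, -0.88763799],
       [-0.00280028,  0.89029051,  0.45538441]])} 0.003926595052083333
top {'K': array([[356.67799101,   0.        , 246.13982185],
       [  0.        , 356.67799101, 192.21331379],
       [  0.        ,   0.        ,   1.        ]]), 'origin': array([0.48697749, 0.04274637, 1.05041535]), 'rotation': array([[-0.01625197,  0.9934063 , -0.11348919],
       [-0.99981029, -0.01492731,  0.01251223],
       [ 0.01073564,  0.11367101,  0.99346044]])} 0.0040740966796875
0.1 [[-9.74185823e-01 -2.25747113e-01 -4.73359333e-04]
 [-2.25747572e-01  9.74184722e-01  1.46982465e-03]
 [ 1.29330759e-04  1.53874205e-03 -9.99998808e-01]] [ 0.15231528 -0.65708901  0.20634209]
```

View pics/side0.png

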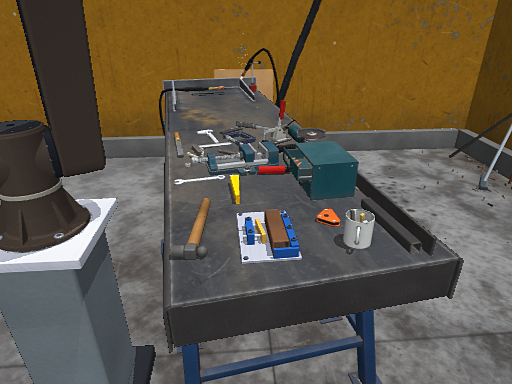

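View pics/top0.png

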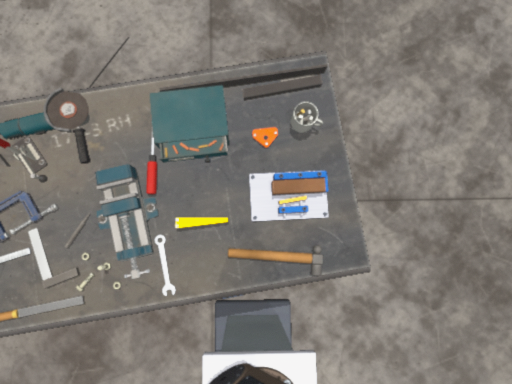

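```bash
cat > h.py <<'E'
from workcell import robot, claw, kinematics, eyes, close_job, sensors
import cv2,numpy as np
def ray(n,uv,z):
    c=eyes.calibration(n);K=c["K"];uv=np.atleast_2d(np.asarray(uv,float))
    d=np.c_[(uv[:,0]-K[0,2])/K[0,0],-(uv[:,1]-K[1,2])/K[1,1],-np.ones(len(uv))]@c["rotation"].T
    o=c["origin"];t=(z-o[2])/d[:,2]
    return o+d*t[:,None]
def proj(n,P):
    c=eyes.calibration(n);K=c["K"];q=(np.atleast_2d(P)-c["origin"])@c["rotation"]
    return np.c_[K[0,0]*q[:,0]/-q[:,2]+K[0,2],K[1,1]*-q[:,1]/-q[:,2]+K[1,2]]
def crop(n,img,x0,y0,x1,y1,name,s=None):
    s=s or min(800//(x1-x0),600//(y1-y0))
    cv2.imwrite(f"pics/{name}.png",cv2.resize(img[y0:y1,x0:x1],None,fx=s,fy=s,interpolation=cv2.INTER_NEAREST))
E
python3 - <<'E'
from h import *
t=cv2.imread("pics/top0.png");s=cv2.imread("pics/side0.png")
crop("top",t,165,160,345,280,"topc");crop("side",s,165,165,310,270,"sidec")
for n,im in(("top",t),("side",s)):
    hsv=cv2.cvtColor(im,cv2.COLOR_BGR2HSV)
    for nm,lo,hi in(("yellow",(22,150,120),(35,255,255)),("blue",(105,150,80),(125,255,255)),("brown",(5,90,40),(18,255,200)),("white",(0,0,190),(180,60,255))):
        m=cv2.inRange(hsv,lo,hi);cs,_=cv2.findContours(m,cv2.RETR_EXTERNAL,cv2.CHAIN_APPROX_NONE)
        for c in cs:
            if cv2.contourArea(c)>25: print(n,nm,cv2.contourArea(c),[np.round(a,1) for a in cv2.minAreaRect(c)])
E
```

```text
top yellow 363.5 [array([201.5, 222. ]), array([10., 51.]), np.float64(90.0)]
top blue 74.0 [array([293.8, 209. ]), array([ 5.3, 18. ]), np.float64(85.9)]
top blue 188.5 [array([300.5, 180.5]), array([19., 53.]), np.float64(90.0)]
top brown 719.5 [array([269.6, 255. ]), array([83.7, 10.1]), np.float64(4.4)]
top brown 629.0 [array([298. , 185.8]), array([13.4, 52. ]), np.float64(87.1)]
top brown 26.5 [array([ 69. , 111.6]), array([10.5, 17.2]), np.float64(58.4)]
top white 2128.0 [array([259., 368.]), array([ 30., 114.]), np.float64(90.0)]
top white 35.0 [array([138.5, 271.5]), array([ 6.7, 15.7]), np.float64(63.4)]
top white 138.0 [array([ 14.3, 254.7]), array([ 5.7, 31. ]), np.float64(72.9)]
top white 325.5 [array([163.5, 264.9]), array([60.8, 12.9]), np.float64(78.9)]
top white 421.0 [array([ 39.5, 253.9]), array([51.3,  9.4]), np.float64(72.8)]
top white 182.0 [array([115.4, 232.9]), array([34.5,  6.3]), np.float64(78.7)]
top white 174.5 [array([140.8, 226.9]), array([34.7,  6.3]), np.float64(78.7)]
top white 1654.0 [array([288.2, 195.4]), array([47. , 76.9]), np.float64(87.1)]
top
[... 1031 characters left out ...]
 [array([508. ,  87.5]), array([10.3, 10.8]), np.float64(66.0)]
side brown 440.0 [array([263.,  85.]), array([32., 20.]), np.float64(90.0)]
side brown 254.0 [array([232. ,  70.8]), array([12.2, 38.5]), np.float64(87.1)]
side brown 140.5 [array([493.1,  64. ]), array([27.5, 44.2]), np.float64(19.5)]
side white 433.5 [array([256.8, 245. ]), array([30.5, 34.3]), np.float64(85.9)]
side white 186.0 [array([250.5, 219.9]), array([16.3, 26.5]), np.float64(84.3)]
side white 1770.5 [array([ 62.5, 239.6]), array([ 51.7, 133.4]), np.float64(56.5)]
side white 64.5 [array([199.4, 179. ]), array([ 4.2, 49.5]), np.float64(84.3)]
side white 37.5 [array([208.7, 133.2]), array([21.9,  8.8]), np.float64(27.8)]
```

View pics/topc.png

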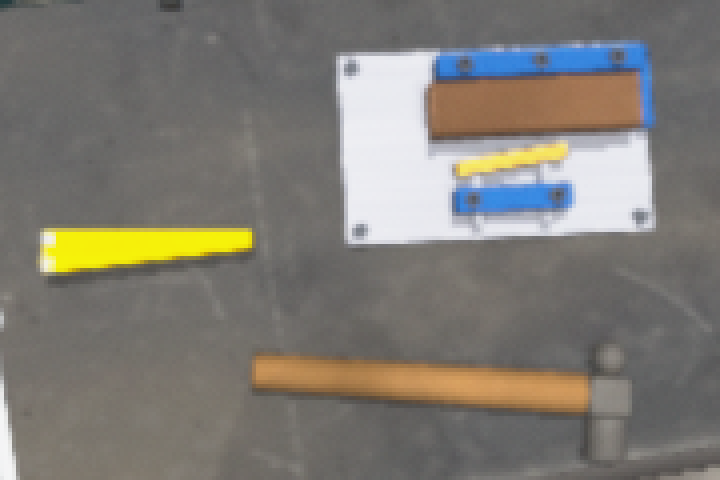

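View pics/sidec.png

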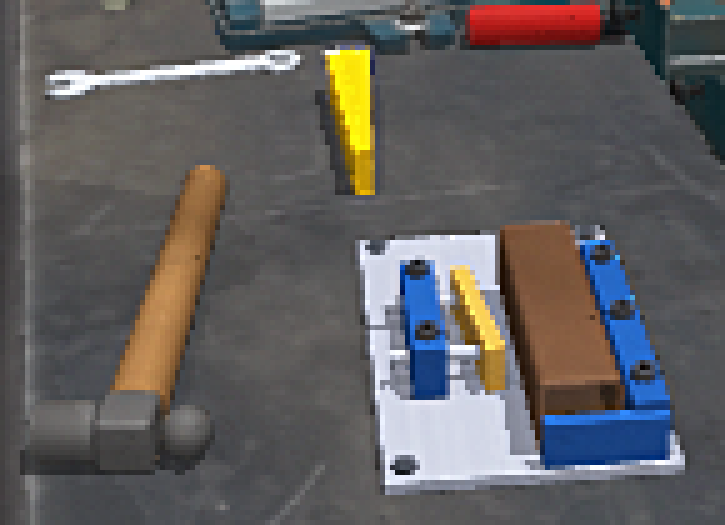

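```bash
cat >> h.py <<'E'
HS=dict(yellow=((20,130,110),(35,255,255)),blue=((100,140,60),(128,255,255)),brown=((3,80,30),(19,255,220)),white=((0,0,165),(180,70,255)))
def conts(im,col,box,S=8,amin=20):
    x0,y0,x1,y1=box
    g=cv2.resize(im[y0:y1,x0:x1],None,fx=S,fy=S,interpolation=cv2.INTER_CUBIC)
    m=cv2.inRange(cv2.cvtColor(g,cv2.COLOR_BGR2HSV),*HS[col]) if isinstance(col,str) else cv2.inRange(cv2.cvtColor(g,cv2.COLOR_BGR2HSV),*col)
    m=cv2.morphologyEx(m,cv2.MORPH_OPEN,np.ones((5,5)))
    cs,_=cv2.findContours(m,cv2.RETR_EXTERNAL,cv2.CHAIN_APPROX_NONE)
    cs=[c for c in cs if cv2.contourArea(c)>amin*S*S]
    return [((c[:,0].astype(float)+.5)/S-.5+[x0,y0]) for c in sorted(cs,key=lambda c:-cv2.contourArea(c))]
def rect(xy):
    (c,wh,a)=cv2.minAreaRect((xy*1000).astype(np.float32)); return np.array(c)/1000,cv2.boxPoints((c,wh,a))/1000
E
python3 - <<'E'
from h import *
np.set_printoptions(precision=4,suppress=True)
t=cv2.imread("pics/top0.png")
c=conts(t,"white",(240,165,340,230))[0];P=ray("top",c,.008)[:,:2]
ctr,b=rect(P);print("plate",ctr,np.linalg.norm(b-np.roll(b,1,0),axis=1)*1000);print(b)
c=conts(t,"brown",(240,165,340,230))[0];ctr,b=rect(ray("top",c,.048)[:,:2]);print("bar",ctr,np.linalg.norm(b-np.roll(b,1,0),axis=1)*1000);print(b)
c=conts(t,"yellow",(165,200,240,240))[0];P=ray("top",c,.032)[:,:2];h=cv2.approxPolyDP((P*1000).astype(np.float32),4,True);print("wedge",h[:,0])
for c in conts(t,"yellow",(260,190,330,215)): print("pad",cv2.approxPolyDP((ray("top",c,.035)[:,:2]*1000).astype(np.float32),3,True)[:,0])
for c in conts(t,"blue",(240,165,340,230)): print("blue",cv2.approxPolyDP((ray("top",c,.044)[:,:2]*1000).astype(np.float32),3,True)[:,0])
c=conts(t,"brown",(220,240,325,275))[0];ctr,b=rect(ray("top",c,.0145)[:,:2]);print("handle",ctr);print(b)
c=conts(t,((0,0,60),(180,60,140)),(305,244,325,278))
E
```

```text
plate [ 0.5957 -0.094 ] [142.2701 228.1777 142.2701 228.1777]
[[ 0.5207  0.0176]
 [ 0.5285 -0.2105]
 [ 0.6707 -0.2056]
 [ 0.6629  0.0224]]
bar [ 0.6179 -0.1173] [ 39.7637 148.9261  39.7638 148.9261]
[[ 0.5956 -0.0436]
 [ 0.6005 -0.1924]
 [ 0.6402 -0.1911]
 [ 0.6353 -0.0422]]
wedge [[520.6609 233.2071]
 [514.1506 224.3146]
 [505.3137 223.9135]
 [517.6511  88.7938]
 [529.6292  82.9817]
 [533.9864  88.6335]
 [535.7666 224.0755]
 [524.4167 224.3696]]
pad [[ 585.7022 -140.463 ]
 [ 589.0563 -133.0386]
 [ 576.7874  -64.8862]
 [ 572.1527  -62.9723]
 [ 578.0933 -120.4667]]
blue [[ 605.6932 -202.7661]
 [ 660.2847 -197.5307]
 [ 659.724  -186.0087]
 [ 646.0278 -180.4355]
 [ 658.8575 -170.5289]
 [ 657.9802 -130.6567]
 [ 644.6498 -125.9043]
 [ 646.9072 -119.8903]
 [ 655.6088 -119.1012]
 [ 655.8774  -75.3909]
 [ 646.8237  -75.8537]
 [ 641.8508  -69.9932]
 [ 644.8173  -64.7096]
 [ 653.8657  -64.2358]
 [ 651.1736  -50.2092]
 [ 638.504   -52.0344]
 [ 643.6649 -193.612 ]
 [ 602.5469 -197.2757]]
blue [[ 560.0617 -129.4486]
 [ 558.3694  -78.337 ]
 [ 543.906   -75.4478]
 [ 545.5118 -131.0748]
 [ 552.3048 -126.7009]]
handle [ 0.4227 -0.0348]
[[ 0.3973 -0.155 ]
 [ 0.4271 -0.1576]
 [ 0.4481  0.0854]
 [ 0.4183  0.088 ]]
```

```bash
cat >> h.py <<'E'
FO=np.array([.5953,-.0815]);FY=np.radians(1.96)
def fw(x,y): # fixture mm -> world m
    c,s=np.cos(FY),np.sin(FY);return FO+np.array([c*x-s*y,s*x+c*y])/1000
def wf(P):
    c,s=np.cos(FY),np.sin(FY);P=np.atleast_2d(P)[:,:2]-FO;return 1000*np.c_[c*P[:,0]+s*P[:,1],-s*P[:,0]+c*P[:,1]]
def Rt(yaw,sgn=1): # tool down, tool y at sgn*(cos yaw, sin yaw)
    y=sgn*np.array([np.cos(yaw),np.sin(yaw),0]);z=np.array([0,0,-1.]);return np.c_[np.cross(y,z),y,z]
E
python3 - <<'E'
from h import *
np.set_printoptions(precision=2,suppress=True)
s=cv2.imread("pics/side0.png").copy()
# side check: project plate corners(z8), bar top corners, wedge top
P=[[*fw(x,y),.008] for x,y in((-70,-125),(70,-125),(70,100),(-70,100))]
print("plate side px",proj("side",P))
c=conts(s,"white",(230,205,305,266));
import itertools
B=[[*fw(21.4+dx,-36.5+dy),.048] for dx,dy in((-20,-75),(20,-75),(20,75),(-20,75))];print("bar top px",proj("side",B))
G=cv2.resize(s[165:270,165:310],None,fx=5,fy=5,interpolation=cv2.INTER_CUBIC)
def dr(Ps,col):
    q=((proj("side",Ps)-[165,165]+.5)*5).astype(int);cv2.polylines(G,[q],True,col,1)
dr(P,(0,0,255));dr(B,(0,255,0))
dr([[.5343,.083,.032],[.5358,.233,.032],[.5058,.233,.032],[.5223,.083,.032]],(255,0,255))
h0=np.array([.4332,.0867]);yd=np.array([.0861,.9963]);xd=np.array([.9963,-.0861])
o=h0-.135*yd-.0025*xd;print("hammer origin",o)
dr([[*(o+a*xd+b*yd),.0145] for a,b in((.0025,.135),(.0025,-.12),(-.042,-.12),(.042,-.12),(.0025,-.12))],(0,255,255))
cv2.imwrite("pics/chk.png",G)
for nm,p,y in(("wedge",(.5219,.208,.003),-.013),("hammer",(*(o-.075*yd+.0025*xd),.002),-.0862),("ins",(*fw(-8.5,125),.011),FY),("tap",(*fw(-55,117),.014),FY+np.pi/2),("tap0",(*fw(-55,215),.014),FY+np.pi/2),):
    for sg in(1,-1):
        print(nm,sg,kinematics.inverse_kinematics(list(p),Rt(y,sg)))
E
```

```text
plate side px [[240.78 261.05]
 [300.88 256.73]
 [284.24 209.83]
 [235.71 212.66]]
bar top px [[271.06 241.1 ]
 [288.27 239.95]
 [278.06 208.54]
 [263.21 209.4 ]]
hammer origin [ 0.42 -0.05]
wedge 1 [ 41.69  22.41 -27.47   0.   -40.11 137.56]
wedge -1 [ 41.69  22.41 -27.47   0.   -40.11 -42.44]
hammer 1 [  9.86  12.66 -43.8    0.   -33.55 165.2 ]
hammer -1 [  9.86  12.66 -43.8    0.   -33.55 -14.8 ]
ins 1 [ 23.4   23.43 -24.18   0.   -42.39 158.56]
ins -1 [ 23.4   23.43 -24.18   0.   -42.39 -21.44]
tap 1 [  24.49   19.67  -30.09   -0.    -40.24 -112.53]
tap -1 [ 24.49  19.67 -30.09   0.   -40.24  67.47]
tap0 1 [  34.31   20.55  -28.61   -0.    -40.84 -122.35]
tap0 -1 [ 34.31  20.55 -28.61   0.   -40.84  57.65]
```

View pics/chk.png

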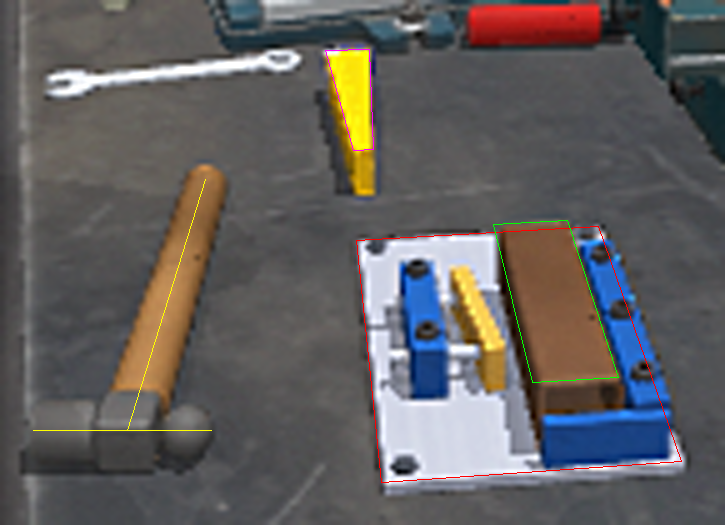

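```bash
python3 - <<'E'
from h import *
np.set_printoptions(precision=4,suppress=True)
R=Rt(-.013,-1)
robot.movep([.5219,.208,.12],R)
print(sensors.current_time_s())
robot.line_to([.5219,.208,.004],speed=.15)
claw.command_gripper(0.0,50)
print(sensors.current_time_s(),sensors.current_opening(),sensors.current_position())
robot.line_to([.5219,.208,.10],speed=.15)
print(sensors.current_time_s(),sensors.current_opening(),sensors.current_position(),sensors.current_force())
for n in("top","side"):
    p,d=eyes.get_image(n);cv2.imwrite(f"pics/{n}1.png",p[:,:,::-1])
a=cv2.imread("pics/top1.png")[190:260,160:300];b=cv2.imread("pics/side1.png")[110:230,170:310]
g=np.vstack([cv2.resize(a,None,fx=4,fy=4),]);cv2.imwrite("pics/t1.png",g);cv2.imwrite("pics/s1.png",cv2.resize(b,None,fx=4,fy=4))
E
```

```text
3.4
4.925 0.2846911894993229 [0.5225 0.2084 0.0047]
5.7167 0.28781739950330326 [0.5211 0.2076 0.0989] [-1.0055 -1.1774 -1.7591]
```

View pics/top1.png

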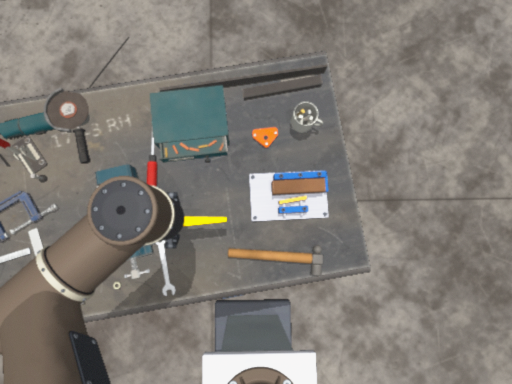

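View pics/s1.png

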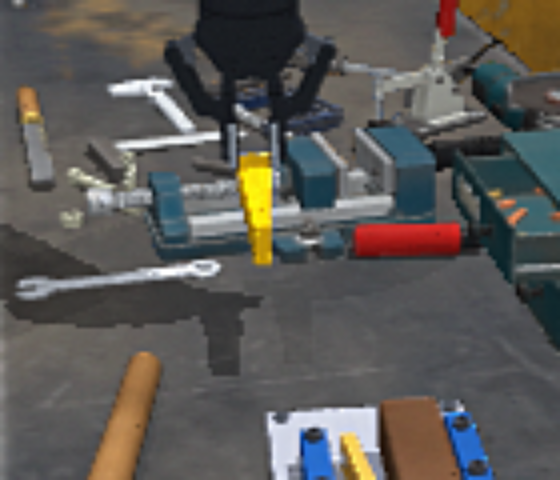

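```bash
python3 - <<'E'
from h import *
np.set_printoptions(precision=4,suppress=True)
R=Rt(FY,-1)
robot.movep([*fw(-13.2,180),.06],R)
robot.line_to([*fw(-13.2,175),.018],speed=.1)
print(sensors.current_time_s(),sensors.current_opening(),wf(sensors.current_position()),sensors.current_position(),sensors.current_force())
for n in("top","side"):
    p,d=eyes.get_image(n);cv2.imwrite(f"pics/{n}2.png",p[:,:,::-1])
a=cv2.imread("pics/top2.png");b=cv2.imread("pics/side2.png")
crop("t",a,215,165,335,235,"t2");crop("s",b,205,150,310,270,"s2")
E
```

```text
6.975 0.2933070154596446 [[-12.9641 175.5854]] [0.5763 0.0935 0.0183] [ 0.1451  0.1837 -0.4917]
```

View pics/t2.png

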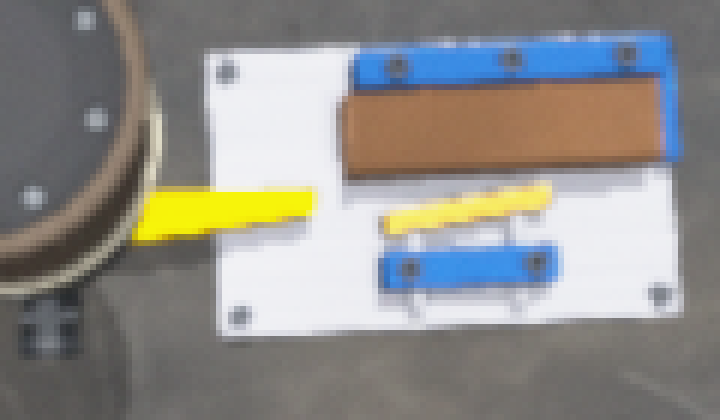

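View pics/s2.png

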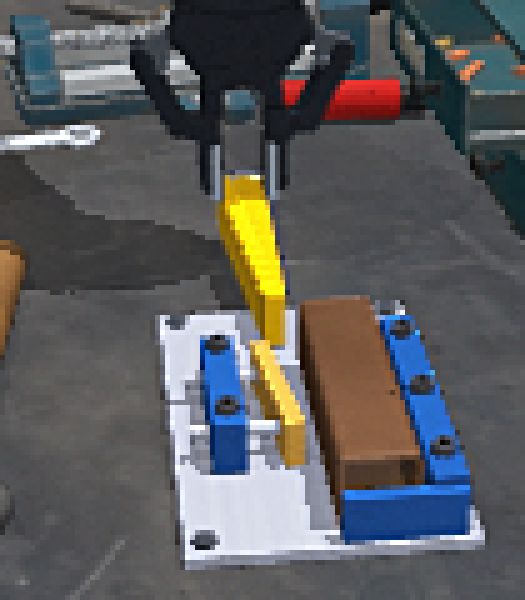

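```bash
cat >> h.py <<'E'
def wedge_top(im,box,z,tipclip=6,flatrange=None):
    """fit flat edge and slant edge of wedge top outline in top view -> fixture mm"""
    c=conts(im,((22,170,110),(35,255,255)),box)[0];F=wf(ray("top",c,z))
    y0=F[:,1].min();out=[]
    for side in(1,-1):
        pts=[]
        for y in np.arange(y0+6,F[:,1].max()-8,2):
            s=F[abs(F[:,1]-y)<1.2]
            if len(s): pts.append((y,(s[:,0]*side).max()*side))
        pts=np.array(pts);k=np.polyfit(pts[:,0],pts[:,1],1);res=np.std(np.polyval(k,pts[:,0])-pts[:,1]);out.append((k,res))
    return y0,F[:,1].max(),out
E
python3 - <<'E'
from h import *
np.set_printoptions(precision=3,suppress=True)
a=cv2.imread("pics/top2.png")
y0,y1,o=wedge_top(a,(232,188,275,212),.046);print(y0,y1,o)
(kf,_),(ks,_)=o
print("flat x at tip",np.polyval(kf,y0),"slant",np.polyval(ks,y0))
xt=np.polyval(kf,y0)-6
for z in(.010,.014,.018,.042,.046,.050): print(z,proj("side",[[*fw(xt,y0),z]]))
b=cv2.imread("pics/side2.png")
crop("s",b,240,195,290,235,"s2b")
E
```

```text
54.219778502434146 140.09920842503308 [(array([ 0.062, -8.65 ]), np.float64(0.4447816108511777)), (array([-0.137, -7.479]), np.float64(0.4494080146436675))]
flat x at tip -5.29745518306671 slant -14.893351456134571
0.01 [[257.922 218.98 ]]
0.014 [[257.914 217.723]]
0.018 [[257.905 216.462]]
0.042 [[257.853 208.792]]
0.046 [[257.844 207.497]]
0.05 [[257.836 206.197]]
```

View pics/s2b.png

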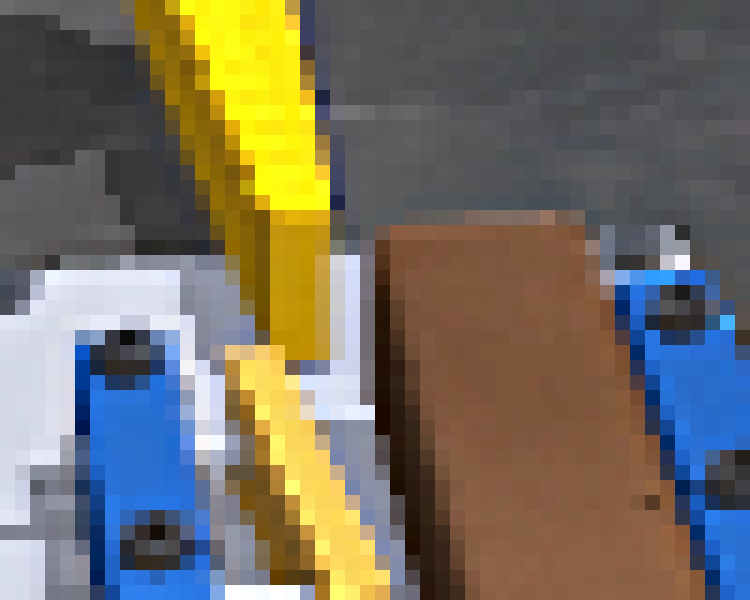

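```bash
python3 - <<'E'
from h import *
np.set_printoptions(precision=3,suppress=True)
a=cv2.imread("pics/top2.png");b=cv2.imread("pics/side2.png")
c=conts(b,((22,170,170),(35,255,255)),(240,180,268,215))[0]
F=wf(ray("side",c,.046))
pts=[]
for y in np.arange(F[:,1].min()+4,F[:,1].max()-4,3):
    s=F[abs(F[:,1]-y)<2]
    if len(s): pts.append((y,s[:,0].max(),s[:,0].min()))
pts=np.array(pts);print("side flat",np.polyfit(pts[:,0],pts[:,1],1),"slant",np.polyfit(pts[:,0],pts[:,2],1),F[:,1].min(),F[:,1].max());print(pts[::4])
# bar edges in both views, reference
for n,im,box,hs in(("top",a,(262,170,335,202),"brown"),("side",b,(258,203,300,245),((3,80,80),(19,255,220)))):
    c=conts(im,hs,box)[0];F=wf(ray(n,c,.048));pts=[]
    for y in np.arange(-95,25,3):
        s=F[abs(F[:,1]-y)<2]
        if len(s): pts.append((y,s[:,0].max(),s[:,0].min()))
    pts=np.array(pts);print(n,"bar +x",np.polyfit(pts[:,0],pts[:,1],1),"-x",np.polyfit(pts[:,0],pts[:,2],1),F[:,1].max())
y0,y1,o=wedge_top(a,(240,188,275,212),.046);print(y0,y1,o)
E
```

```text
side flat [ 0.019 -3.511] slant [ -0.067 -12.575] 15.99431116337973 198.38967680168048
[[ 19.994  -6.608 -15.559]
 [ 31.994  -4.579 -14.297]
 [ 43.994  -2.836 -12.673]
 [ 55.994  -1.471 -16.308]
 [ 67.994  -1.425 -16.974]
 [ 79.994  -1.224 -17.187]
 [ 91.994  -0.481 -18.446]
 [103.994  -0.785 -19.67 ]
 [115.994  -0.3   -21.616]
 [127.994  -0.154 -23.608]
 [139.994  -0.005 -22.892]
 [151.994   0.783 -25.009]
 [163.994   0.393 -24.808]
 [175.994  -0.85  -22.969]
 [187.994  -3.325 -21.994]]
top bar +x [-0.003 40.441] -x [0.    1.655] 37.82466284894411
side bar +x [-0.004 41.527] -x [0.008 4.131] 37.076366192168265
54.219778502434146 131.66056031880407 [(array([ 0.067, -9.072]), np.float64(0.3811176366873022)), (array([-0.139, -7.312]), np.float64(0.4687325091883673))]
```

```bash
python3 - <<'E'
from h import *
np.set_printoptions(precision=3,suppress=True)
R=Rt(FY+.025,-1)
robot.line_to([*fw(-12.1,172),.016],speed=.05,orientation=R)
f0=sensors.current_force();print(f0,wf(sensors.current_position()))
for n in("top","side"):
    p,d=eyes.get_image(n);cv2.imwrite(f"pics/{n}3.png",p[:,:,::-1])
a=cv2.imread("pics/top3.png");b=cv2.imread("pics/side3.png")
print(wedge_top(a,(240,188,278,212),.044))
crop("t",a,235,165,335,235,"t3");crop("s",b,240,190,290,235,"s3")
print(sensors.current_time_s())
E
```

```text
[ 0.389  0.908 -2.09 ] [[-11.858 172.071]]
(np.float64(51.053102612009326), np.float64(131.58240247172446), [(array([ 0.049, -4.352]), np.float64(0.4154113939110507)), (array([-0.157, -3.039]), np.float64(0.5360403353055149))])
7.425
```

View pics/t3.png

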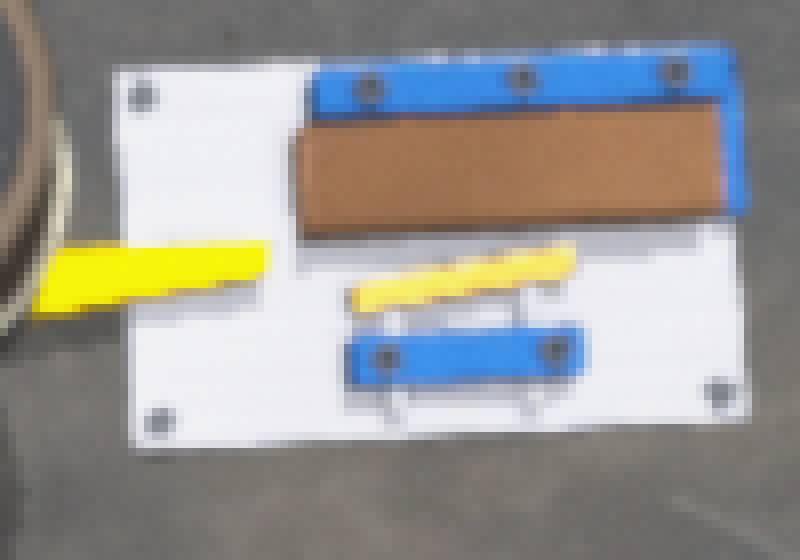

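View pics/s3.png

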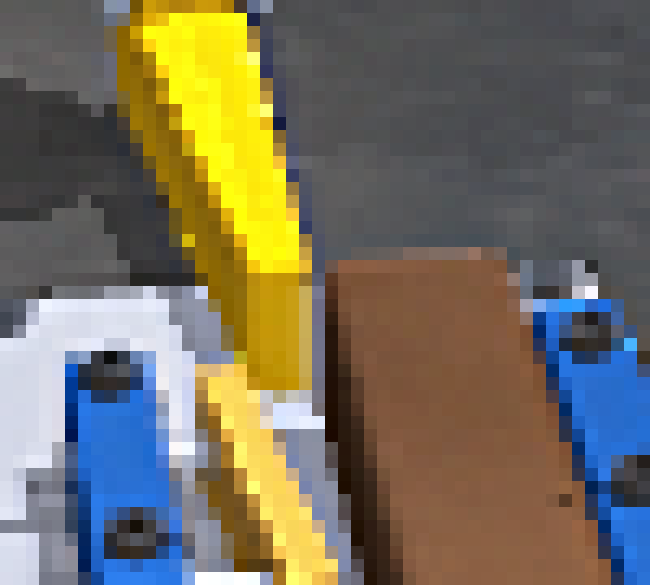

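```bash
python3 - <<'E'
from h import *
np.set_printoptions(precision=3,suppress=True)
f0=np.array(sensors.current_force())
for y in(155,145,140,135,130,126,122):
    robot.line_to([*fw(-12.0,y),.0145],speed=.05)
    f=np.array(sensors.current_force());print(y,f-f0,wf(sensors.current_position()))
    if np.linalg.norm((f-f0)[:2])>5: print("STOP");break
for n in("top","side"):
    p,d=eyes.get_image(n);cv2.imwrite(f"pics/{n}4.png",p[:,:,::-1])
a=cv2.imread("pics/top4.png");b=cv2.imread("pics/side4.png")
crop("t",a,250,165,335,235,"t4");crop("s",b,240,190,290,250,"s4")
print(sensors.current_time_s())
E
```

```text
155 [ 1.872  0.687 -1.895] [[-12.001 154.547]]
145 [ 1.336 -0.286  0.032] [[-12.015 144.638]]
140 [ 1.58   0.942 -1.424] [[-12.051 139.74 ]]
135 [1.792 0.607 0.297] [[-12.055 134.73 ]]
130 [ 0.674  0.65  -0.609] [[-12.051 129.72 ]]
126 [ 1.377  0.997 -0.689] [[-12.041 125.761]]
122 [ 1.372  0.961 -0.564] [[-12.052 121.782]]
9.6167
```

View pics/t4.png

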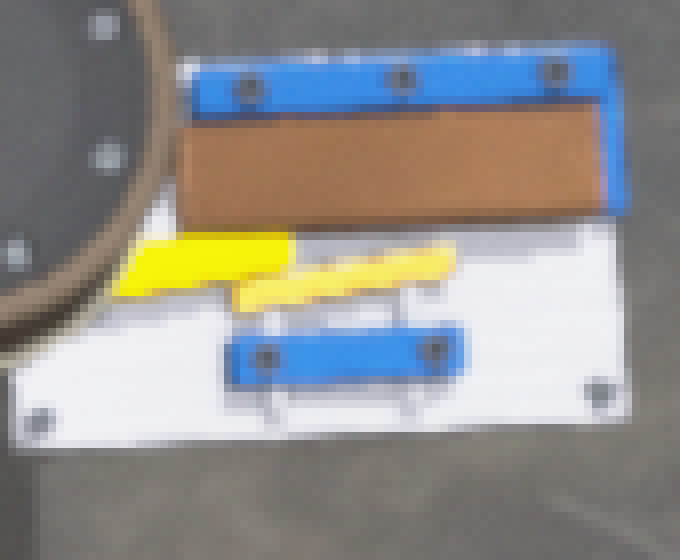

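View pics/s4.png

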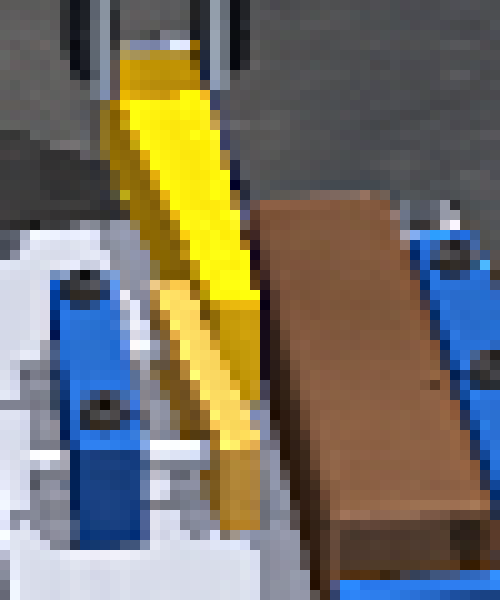

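```bash
python3 - <<'E'
from h import *
np.set_printoptions(precision=3,suppress=True)
p=sensors.current_position()
robot.line_to([p[0],p[1],.0125],speed=.03);print(sensors.current_force())
claw.command_gripper(0.75,50)
robot.line_to([p[0],p[1],.11],speed=.15)
robot.hold(.1)
# go over hammer
h0=np.array([.4332,.0867]);yd=np.array([.0861,.9963]);g=h0-.210*yd
robot.movep([*g,.10],Rt(-.0862,-1))
for n in("top","side"):
    q,d=eyes.get_image(n);cv2.imwrite(f"pics/{n}5.png",q[:,:,::-1])
a=cv2.imread("pics/top5.png");b=cv2.imread("pics/side5.png")
crop("t",a,220,165,335,265,"t5");crop("s",b,180,160,300,260,"s5")
print(sensors.current_time_s(),sensors.current_position())
E
```

```text
[-0.132  0.147 -0.24 ]
12.2417 [ 0.416 -0.122  0.1  ]
```

View pics/t5.png

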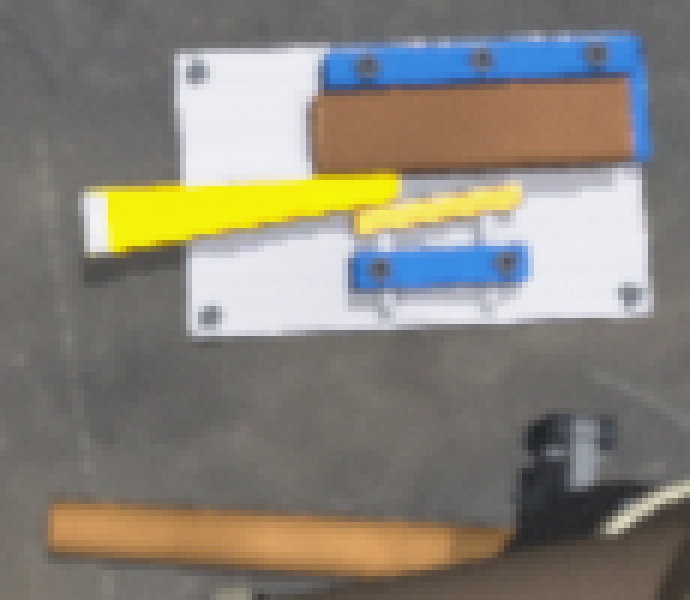

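View pics/s5.png

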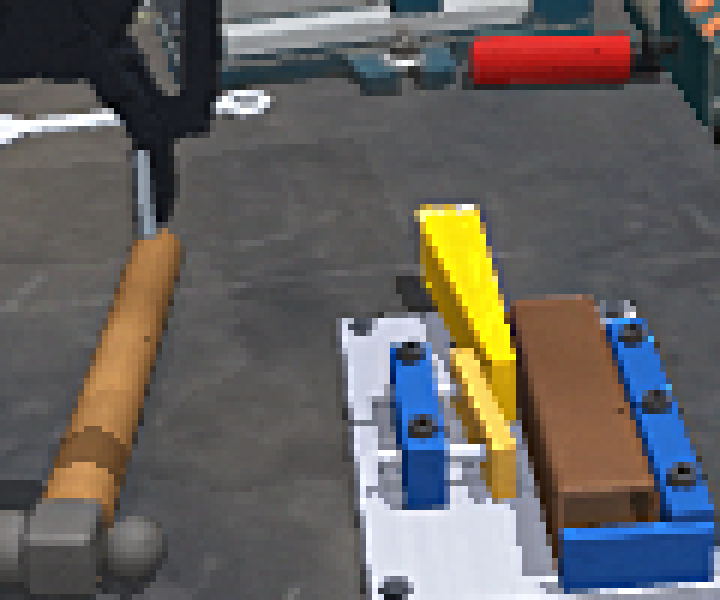

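```bash
python3 - <<'E'
from h import *
np.set_printoptions(precision=3,suppress=True)
a=cv2.imread("pics/top5.png")
c=conts(a,((20,100,120),(35,255,255)),(228,190,288,212))[0];print("yellow y",wf(ray("top",c,.04))[:,1].min(),wf(ray("top",c,.04))[:,1].max())
c=conts(a,((0,0,170),(180,90,255)),(228,190,242,212),amin=8)[0];F=wf(ray("top",c,.04));print("butt",F.min(0),F.max(0))
h0=np.array([.4332,.0867]);yd=np.array([.0861,.9963]);g=h0-.210*yd
robot.line_to([*g,.002],speed=.12)
claw.command_gripper(0.0,120)
print(sensors.current_opening(),sensors.current_position(),sensors.current_force())
robot.line_to([*g,.03],speed=.06)
print(sensors.current_opening(),sensors.current_position(),sensors.current_force(),sensors.current_moment())
robot.movep([*fw(-55,235),.04],Rt(FY+np.pi/2,-1))
print(sensors.current_time_s(),sensors.current_opening(),wf(sensors.current_position()),sensors.current_force(),sensors.current_moment())
for n in("top","side"):
    q,d=eyes.get_image(n);cv2.imwrite(f"pics/{n}6.png",q[:,:,::-1])
a=cv2.imread("pics/top6.png");b=cv2.imread("pics/side6.png")
crop("t",a,175,165,335,285,"t6");crop("s",b,160,130,300,260,"s6")
E
```

```text
yellow y -5.310230579717313 140.10542421907004
butt [-29.266 137.169] [  1.52  149.335]
-0.005328594521308866 [ 0.416 -0.123  0.004] [-7.813  2.622 34.5  ]
0.0009897179166835504 [ 0.415 -0.123  0.03 ] [-0.69  -0.033 -0.253] [-0.053 -0.008 -0.012]
15.6 0.0013260540487196105 [[-55.7   234.241]] [0.106 0.324 0.519] [-0.026  0.044  0.017]
```

View pics/t6.png

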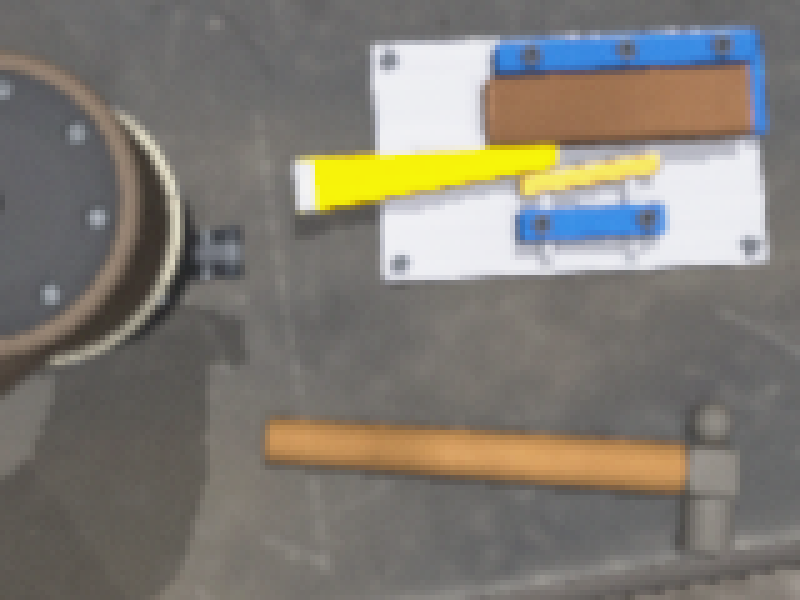

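View pics/s6.png

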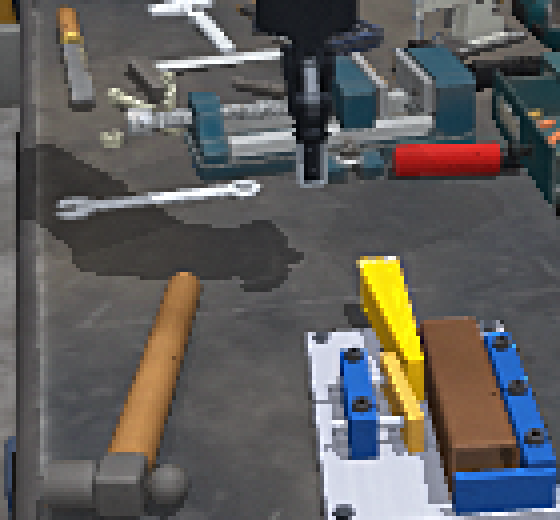

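```bash
python3 - <<'E'
from h import *
np.set_printoptions(precision=4,suppress=True)
for k in(0,6):
    t=cv2.imread(f"pics/top{k}.png")
    c=conts(t,"brown",(220,240,325,275))[0];ctr,b=rect(ray("top",c,.0145)[:,:2]);print("handle",ctr);print(b)
    c=conts(t,"yellow",(165,185,300,240))[0];print(len(c))
t=cv2.imread("pics/top6.png");s=cv2.imread("pics/side6.png")
crop("t",t,215,235,335,285,"t6b");crop("s",s,165,190,225,270,"s6b")
E
```

```text
handle [ 0.4227 -0.0348]
[[ 0.3973 -0.155 ]
 [ 0.4271 -0.1576]
 [ 0.4481  0.0854]
 [ 0.4183  0.088 ]]
938
handle [ 0.4216 -0.0347]
[[ 0.397  -0.1552]
 [ 0.4267 -0.1576]
 [ 0.4462  0.0857]
 [ 0.4165  0.0881]]
1182
```

View pics/t6b.png

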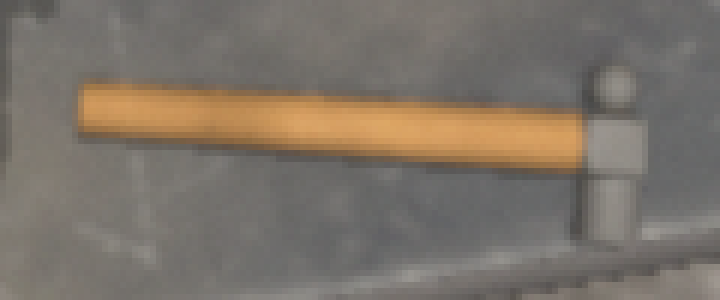

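View pics/s6b.png

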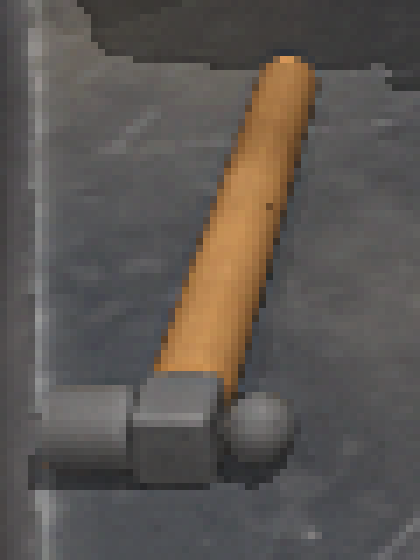

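```bash
python3 - <<'E'
from h import *
np.set_printoptions(precision=1,suppress=True,linewidth=200)
d=np.load("top0.npy");c=eyes.calibration("top");K=c["K"]
v,u=np.mgrid[0:384,0:512]
Q=np.stack([(u-K[0,2])/K[0,0]*d,-(v-K[1,2])/K[1,1]*d,-d],-1)@c["rotation"].T+c["origin"]
o=np.array([.4332,.0867])-.135*np.array([.0861,.9963])-.0025*np.array([.9963,-.0861])
L=(Q[...,:2]-o);lx=L@np.array([.9963,-.0861]);ly=L@np.array([.0861,.9963])
for y in(-.12,-.1,-.09,-.075,-.06,-.03,0,.05,.1,.125):
    m=(abs(ly-y)<.004)&(abs(lx)<.05)
    i=np.argsort(lx[m]);print(y,np.c_[lx[m][i]*1000,Q[...,2][m][i]*1000][::2].T)
E
```

```text
-0.12 [[-48.7 -48.4 -45.9 -42.8 -40.3 -39.7 -37.3 -34.6 -34.2 -31.3 -28.8 -26.3 -25.6 -23.2 -20.6 -17.7 -17.1 -15.  -13.1 -12.8  -9.2  -6.8  -6.2  -3.6  -1.2  -0.6   2.    4.7   7.3   7.7  10.2  12.9
   13.   15.6  16.9  18.   18.4  21.1  23.9  24.3  26.9  29.5  29.9  32.4  35.   35.5  38.   40.   40.9  42.9  43.4  46.1  48.7  49.1]
 [  1.    1.8  -0.6  26.2  27.7  29.4  27.7  29.1  29.5  30.5  27.3  26.7  30.9  28.9  28.2  30.7  32.9  26.9  17.7  18.7  30.1  28.2  30.6  30.5  28.1  31.8  29.3  30.6  31.   30.7  28.7  31.9
   30.4  24.7   1.9  19.5  20.8  22.5  26.6  26.2  27.   25.2  25.3  23.7  23.6  25.   22.8  -0.4  21.8  -0.5   2.3   2.1  -0.3   0.6]]
-0.1 [[-50.  -47.7 -47.2 -44.2 -41.6 -39.2 -38.5 -35.8 -33.1 -29.8 -27.1 -24.6 -21.7 -21.4 -18.6 -15.9 -15.5 -11.6  -8.2  -5.4  -4.9  -2.3   0.4   0.8   3.3   5.8   6.3   8.8  11.3  11.8  14.1  16.5
   18.4  21.1  21.5  24.5  27.3  30.   32.8  33.3  35.9  38.8  41.5  41.9  44.6  47.3  47.7]
 [  2.2  -1.2   0.3   4.   -1.   -0.9   2.4   0.4  -1.3   3.8   2.6  -1.    1.3   0.1   0.1   0.9   3.3  18.2  27.6  27.9  29.4  28.9  31.5  31
[... 4265 characters left out ...]
4
    3.3   2.1   0.7   1.9   0.3   2.3   1.8  -2.6  -0.2   1.5   1.2  -1.    0.4   1.3   0.4  -0.9  -0.2]]
0.125 [[-48.9 -45.8 -45.4 -42.9 -40.2 -40.2 -37.2 -34.5 -34.  -31.5 -28.7 -28.4 -25.9 -23.1 -22.2 -20.1 -17.4 -17.1 -14.3  -9.9  -7.2  -4.3  -1.4   1.4   4.1   4.4   7.2   9.6  10.   12.4  14.3  14.6
   17.3  20.1  20.3  23.2  26.1  28.9  31.9  34.4  34.9  37.6  40.3  40.7  43.4  46.   46.4  49.1]
 [ -1.1  -1.3   1.   -1.8   0.2  -3.2  -0.2   0.8   4.5   0.9  -0.3   0.6   1.6   0.8   7.1   3.3  -0.9   0.4  -1.1  21.6  24.1  25.5  27.3  27.   25.9  24.6  27.6  20.5  24.8  20.3   3.5   1.4
    0.8   4.3   0.7   1.2   0.2  -2.    2.8  -3.2   1.   -1.2   3.3  -0.1   0.9  -1.9  -3.   -3.2]]
```

```bash
python3 - <<'E'
from h import *
np.set_printoptions(precision=4,suppress=True)
p=sensors.current_position();print(p,sensors.current_joint_positions(),sensors.current_opening())
for dz in(-.01,0,.01,.02):print(dz,proj("side",[p+np.array([0,0,dz])]))
b=cv2.imread("pics/side6.png");crop("s",b,215,140,265,190,"s6c")
E
```

```text
[0.5319 0.1503 0.0398] [ 36.0791  18.8225 -26.7415  -0.0054 -44.4808  55.7369] 4.76159022317862e-05
-0.01 [[237.8922 185.5111]]
0 [[237.7921 182.6332]]
0.01 [[237.6912 179.7319]]
0.02 [[237.5895 176.8068]]
```

View pics/s6c.png

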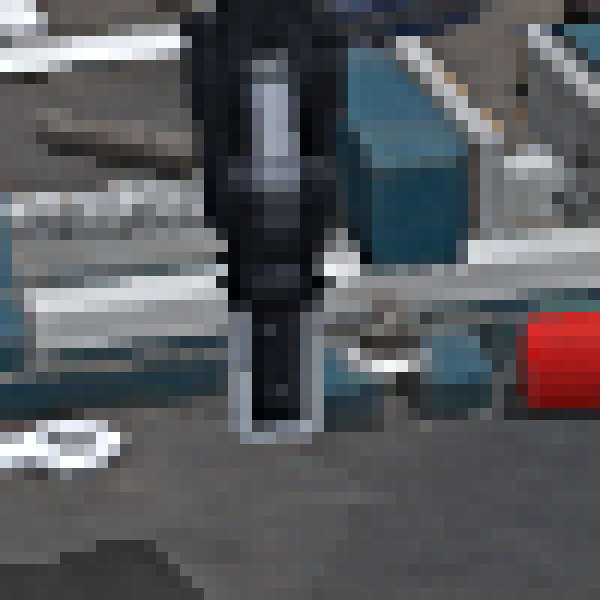

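```bash
python3 - <<'E'
from h import *
np.set_printoptions(precision=1,suppress=True)
p=np.array([.5763,.0935,.0183])
for dz in(0,.01,.02,.03):print(dz,proj("side",[p+np.array([-.02,-.011,dz]),p+np.array([.02,-.011,dz])]))
b=cv2.imread("pics/side2.png");crop("s",b,235,165,275,200,"s2c")
E
```

```text
0 [[246.7 198.3]
 [259.9 197.8]]
0.01 [[246.6 195.3]
 [259.9 194.8]]
0.02 [[246.5 192.3]
 [259.9 191.8]]
0.03 [[246.5 189.3]
 [259.9 188.8]]
```

View pics/s2c.png

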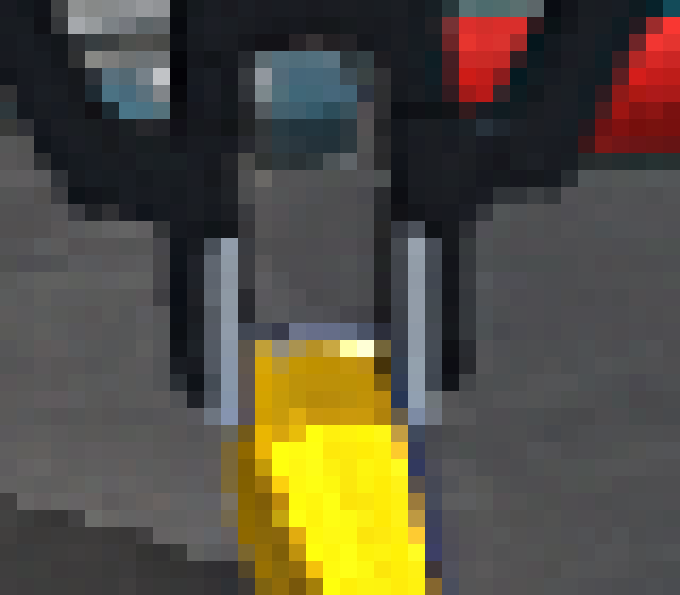

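```bash
python3 - <<'E'
from h import *
np.set_printoptions(precision=3,suppress=True)
q,d=eyes.get_image("side");cv2.imwrite("pics/side7.png",q[:,:,::-1])
c=eyes.calibration("side");K=c["K"]
for v in range(160,184,2):
  for u in(238,):
    z=d[v,u];print(v,u,z,np.array([(u-K[0,2])/K[0,0]*z,-(v-K[1,2])/K[1,1]*z,-z])@c["rotation"].T+c["origin"],q[v,u])
print(sensors.current_position(),sensors.current_opening())
E
```

```text
160 238 1.0359685 [0.534 0.104 0.134] [25 26 31]
162 238 1.055163 [0.534 0.119 0.121] [61 66 79]
164 238 1.0547671 [0.534 0.116 0.116] [24 26 32]
166 238 1.0782018 [0.534 0.135 0.102] [20 22 28]
168 238 1.0849656 [0.534 0.138 0.094] [22 27 32]
170 238 1.0863646 [0.534 0.137 0.088] [22 25 29]
172 238 1.0966763 [0.534 0.144 0.079] [49 53 60]
174 238 1.0908409 [0.533 0.136 0.076] [ 6  8 12]
176 238 1.1030076 [0.533 0.144 0.065] [111 115 121]
178 238 1.24358 [0.534 0.27  0.002] [91 88 89]
180 238 1.2296432 [0.534 0.254 0.002] [88 87 91]
182 238 1.2129277 [0.533 0.236 0.003] [89 90 91]
[0.532 0.15  0.04 ] 0.00016456296153739296
```

```bash
python3 - <<'E'
from h import *
np.set_printoptions(precision=4,suppress=True)
yw=-np.arctan2(.0195,.2433);yd=np.array([.0799,.9968]);g=np.array([.43135,.0869])-.210*yd
robot.line_to([*sensors.current_position()[:2],.09],speed=.2)
robot.movep([*g,.06],Rt(yw,-1))
claw.command_gripper(0.5,120)
robot.line_to([*g,.005],speed=.1)
f0=np.array(sensors.current_force());zc=None
for z in np.arange(.0,-.0236,-.003):
    robot.line_to([*g,z],speed=.06)
    f=np.array(sensors.current_force())-f0;print(round(z,4),f,sensors.current_position()[2])
    if f[2]>4: 
        robot.line_to([*g,z+.002],speed=.05);break
print(sensors.current_time_s())
q,d=eyes.get_image("side");cv2.imwrite("pics/side8.png",q[:,:,::-1]);crop("s",q[:,:,::-1],165,180,235,260,"s8")
E
```

```text
0.0 [-0.8588  0.8053 -1.5179] 0.00012935875099995275
-0.003 [-1.2581  1.0115 -0.9322] -0.0030653109652449065
-0.006 [-0.8862 -0.1271 -1.181 ] -0.006174135371774324
-0.009 [-1.5487  0.7874 -0.9948] -0.00919717047429381
-0.012 [-0.5741  0.7879 -1.0169] -0.01219128454928499
-0.015 [-0.3871  1.5629 -0.7383] -0.015181298577985641
-0.018 [-1.2819  1.4296 -0.7303] -0.018173849676200685
-0.021 [-1.3206 -0.4393 -0.3515] -0.021189274546934388
20.475
```

View pics/s8.png

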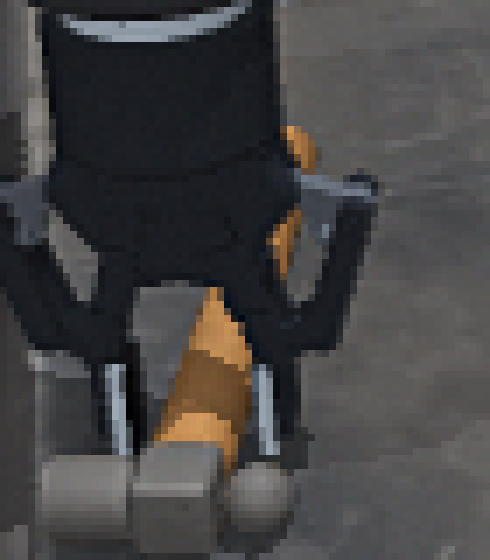

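```bash
python3 - <<'E'
from h import *
np.set_printoptions(precision=4,suppress=True)
p=np.array(sensors.current_position());g=p[:2]
f0=np.array(sensors.current_force())
robot.line_to([*g,-.0225],speed=.03);print(np.array(sensors.current_force())-f0)
claw.command_gripper(0.0,120)
f=np.array(sensors.current_force())-f0
print(sensors.current_opening(),sensors.current_position(),f)
if sensors.current_opening()>.2:
    zz=sensors.current_position()[2]
    robot.line_to([*g,zz+.03],speed=.06)
    print(sensors.current_opening(),sensors.current_position(),sensors.current_force(),sensors.current_moment())
print(sensors.current_time_s())
q,d=eyes.get_image("side");cv2.imwrite("pics/side9.png",q[:,:,::-1]);crop("s",q[:,:,::-1],165,150,245,260,"s9")
E
```

```text
[-1.0843 -0.1578  0.1812]
0.2985448094614346 [ 0.4151 -0.1225 -0.0219] [-2.2748  0.1714  8.5422]
0.29817231409970807 [ 0.4141 -0.1225  0.0079] [-0.6172 -0.3014 -6.5325] [-0.3909  0.0371 -0.014 ]
21.7333
```

View pics/s9.png

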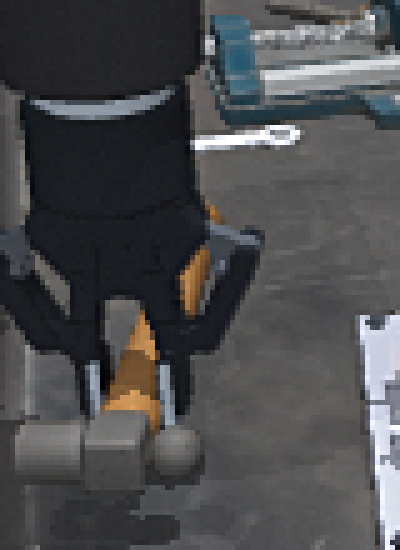

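```bash
python3 - <<'E'
from h import *
np.set_printoptions(precision=4,suppress=True)
p=np.array(sensors.current_position())
robot.line_to([*p[:2],.08],speed=.15)
R=Rt(FY+np.pi/2,-1)
robot.movep([*fw(-59,225),.06],R)
robot.line_to([*fw(-59,225),-.010],speed=.12)
print(sensors.current_time_s(),sensors.current_opening(),wf(sensors.current_position()),sensors.current_position(),sensors.current_force(),sensors.current_moment())
for n in("top","side"):
    q,d=eyes.get_image(n);cv2.imwrite(f"pics/{n}10.png",q[:,:,::-1])
a=cv2.imread("pics/top10.png");b=cv2.imread("pics/side10.png")
crop("t",a,175,165,335,285,"t10");crop("s",b,160,130,300,260,"s10")
E
```

```text
24.275 0.294958387323243 [[-58.3771 224.9365]] [ 0.5293  0.1413 -0.0094] [ 0.9521  0.9113 -7.1935] [ 0.015  -0.3954 -0.0112]
```

View pics/t10.png

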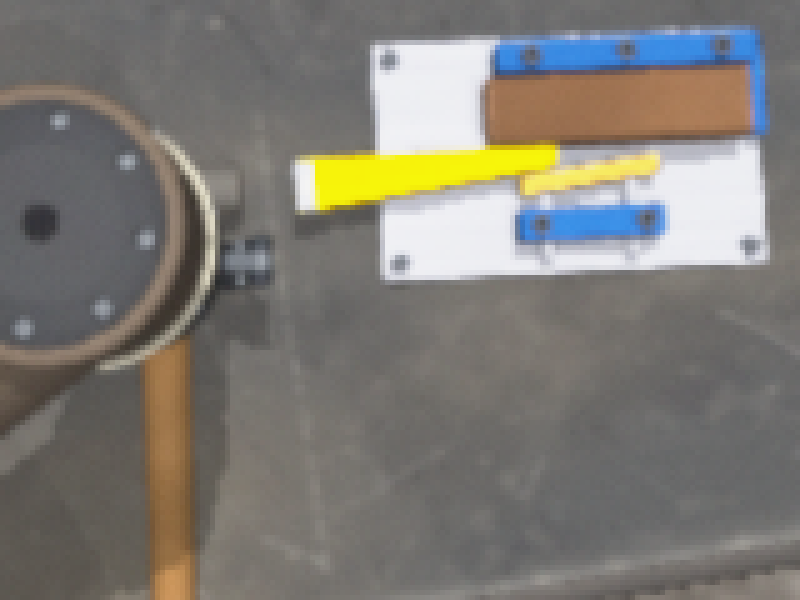

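View pics/s10.png

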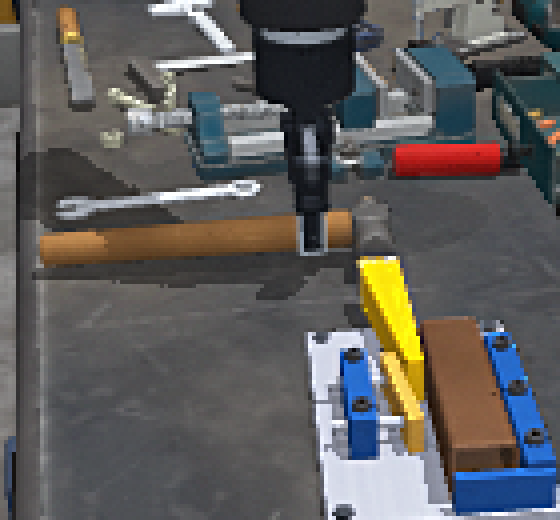

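```bash
python3 - <<'E'
from h import *
np.set_printoptions(precision=2,suppress=True)
f0=np.array(sensors.current_force());m0=np.array(sensors.current_moment())
Z=-.010;back=180
for tgt in(137,122,112,104):
    robot.line_to([*fw(-59,tgt+44.5),Z],speed=.15)
    f=np.array(sensors.current_force())-f0;print(tgt,f,np.array(sensors.current_moment())-m0,wf(sensors.current_position())[0]-[0,44.5],sensors.current_position()[2])
    robot.line_to([*fw(-59,tgt+44.5+22),Z],speed=.2);robot.hold(.08)
    if abs(f[1])>35: print("hi");break
print(sensors.current_time_s(),sensors.current_opening())
for n in("top","side"):
    q,d=eyes.get_image(n);cv2.imwrite(f"pics/{n}11.png",q[:,:,::-1])
a=cv2.imread("pics/top11.png");b=cv2.imread("pics/side11.png")
crop("t",a,175,165,335,285,"t11");crop("s",b,160,130,300,260,"s11")
E
```

```text
137 [ 0.25 -0.47 -1.05] [ 0.03 -0.02  0.02] [-58.63 136.53] -0.009382200159458454
122 [ 1.47  0.82 -0.69] [ 0.01 -0.34  0.03] [-59.04 121.4 ] -0.009963082868936407
112 [ 2.23  1.49 -1.68] [ 0.2  -0.52  0.04] [-59.21 111.3 ] -0.010032915969203818
104 [-0.37  4.85  0.79] [1.2  0.93 0.03] [-59.21 103.21] -0.010017933811679161
27.3 0.29701521880920295
```

View pics/t11.png

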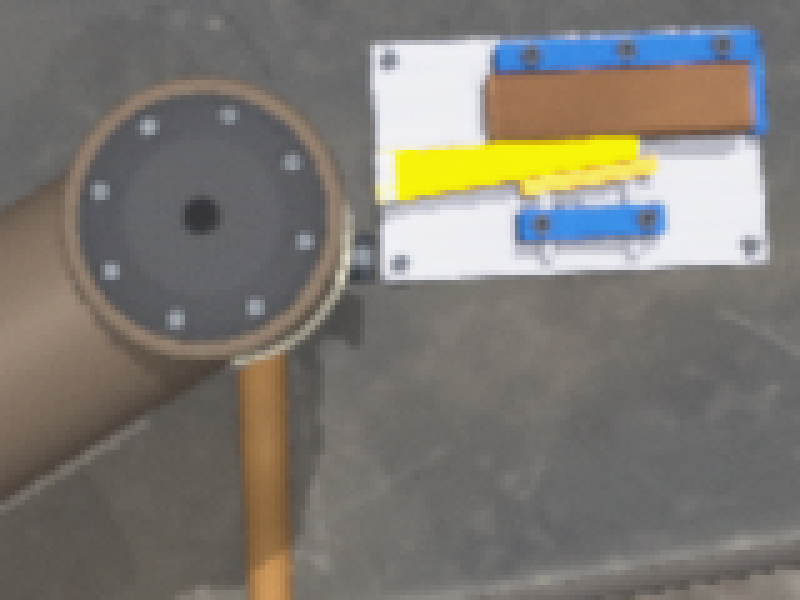

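View pics/s11.png

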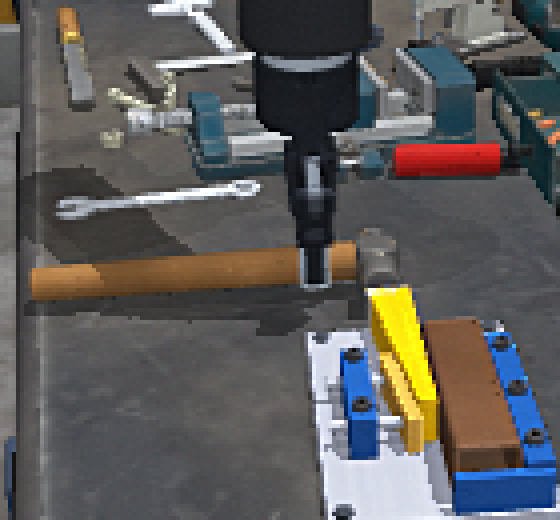

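```bash
python3 - <<'E'
from h import *
np.set_printoptions(precision=2,suppress=True)
f0=np.array(sensors.current_force());m0=np.array(sensors.current_moment())
Z=-.010
for tgt in(97,91,86,82,79,76.5):
    robot.line_to([*fw(-57,tgt+44.5),Z],speed=.15)
    f=np.array(sensors.current_force())-f0;print(tgt,f,np.array(sensors.current_moment())-m0,wf(sensors.current_position())[0]-[0,44.5],sensors.current_opening())
    robot.line_to([*fw(-57,tgt+44.5+20),Z],speed=.2);robot.hold(.08)
    if abs(f[1])>45: print("hi");break
print(sensors.current_time_s(),sensors.current_opening())
robot.line_to([*fw(-57,200),Z],speed=.2)
for n in("top","side"):
    q,d=eyes.get_image(n);cv2.imwrite(f"pics/{n}12.png",q[:,:,::-1])
a=cv2.imread("pics/top12.png");b=cv2.imread("pics/side12.png")
crop("t",a,215,165,335,255,"t12");crop("s",b,160,130,300,260,"s12")
c=conts(a,((0,0,170),(180,90,255)),(228,190,300,212),amin=8)
c=conts(a,((20,100,120),(35,255,255)),(235,188,308,215))[0];F=wf(ray("top",c,.04));print("yellow y",F.min(0),F.max(0))
c=conts(a,"brown",(262,170,335,202))[0];ctr,bb=rect(ray("top",c,.048)[:,:2]);print("bar",wf(ctr),wf(bb))
E
```

```text
97 [-3.65 -3.86  0.16] [-1.13 -0.77  0.07] [-57.14  96.25] 0.2922782839646578
91 [4.64 1.96 0.8 ] [ 0.56  0.24 -0.04] [-57.19  90.33] 0.29722539229865363
86 [-0.4   0.25  2.05] [-0.01  0.06 -0.03] [-57.16  85.31] 0.2953067662107119
82 [-1.57 -3.95 -0.74] [-1.21 -0.96  0.03] [-57.17  81.3 ] 0.29618777385460465
79 [-0.39 -2.94 -0.2 ] [-1.25 -0.88 -0.01] [-57.17  78.27] 0.29506992009197813
76.5 [1.27 4.9  2.2 ] [ 1.32  0.84 -0.07] [-57.17  75.76] 0.297031171978564
31.2917 0.29626789048441765
yellow y [-28.86 -64.01] [ 8.3  67.14]
bar [[ 23.53 -37.44]] [[   4.15   36.97]
 [   4.34 -111.91]
 [  42.92 -111.86]
 [  42.72   37.02]]
```

View pics/t12.png

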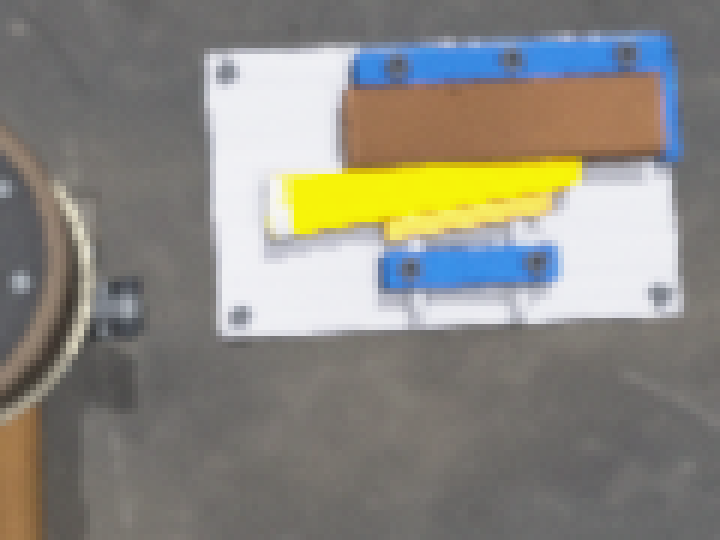

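View pics/s12.png

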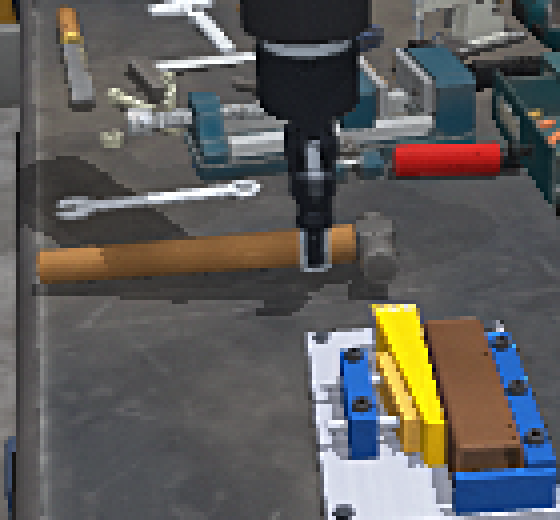

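```bash
python3 - <<'E'
from h import *
np.set_printoptions(precision=2,suppress=True)
def av():
    L=[]
    for _ in range(6): robot.hold(.02);L.append(np.r_[sensors.current_force(),sensors.current_moment()])
    return np.mean(L,0)
f0=av();Z=-.010
for tgt in(76,74,72.5,71,69.5,68):
    robot.line_to([*fw(-57,tgt+44.5+6),Z],speed=.2)
    robot.line_to([*fw(-57,tgt+44.5),Z],speed=.08)
    f=av()-f0;print(tgt,f,wf(sensors.current_position())[0]-[0,44.5],sensors.current_opening())
    robot.line_to([*fw(-57,tgt+44.5+15),Z],speed=.2);
    if abs(f[1])>22: print("hi");break
robot.line_to([*fw(-57,200),Z],speed=.2)
print(sensors.current_time_s())
for n in("top","side"):
    q,d=eyes.get_image(n);cv2.imwrite(f"pics/{n}13.png",q[:,:,::-1])
a=cv2.imread("pics/top13.png");b=cv2.imread("pics/side13.png")
crop("t",a,240,165,335,230,"t13");crop("s",b,230,190,310,260,"s13")
c=conts(a,"brown",(262,170,335,202))[0];ctr,bb=rect(ray("top",c,.048)[:,:2]);print("bar",wf(ctr),wf(bb))
E
```

```text
76 [-3.54 -1.08 -0.3  -0.42 -0.27  0.03] [-56.89  76.41] 0.29652383107199237
74 [-2.67  4.19  0.31  1.29  0.11  0.19] [-56.6   74.27] 0.2988421323560811
72.5 [ 2.78  7.45 -0.4   2.39  0.24  0.23] [-56.16  73.1 ] 0.2961446951119585
71 [2.58 9.58 0.19 3.11 0.32 0.29] [-55.68  72.14] 0.2952354312857701
69.5 [-0.23  7.23 -1.06  2.73 -0.59  0.46] [-55.08  71.19] 0.29471573633625076
68 [-2.66  8.99 -0.41  3.52 -0.62  0.61] [-54.69  70.16] 0.29646888884566736
37.8167
bar [[ 23.63 -37.44]] [[   4.35   36.97]
 [   4.54 -111.91]
 [  42.92 -111.86]
 [  42.72   37.02]]
```

View pics/t13.png

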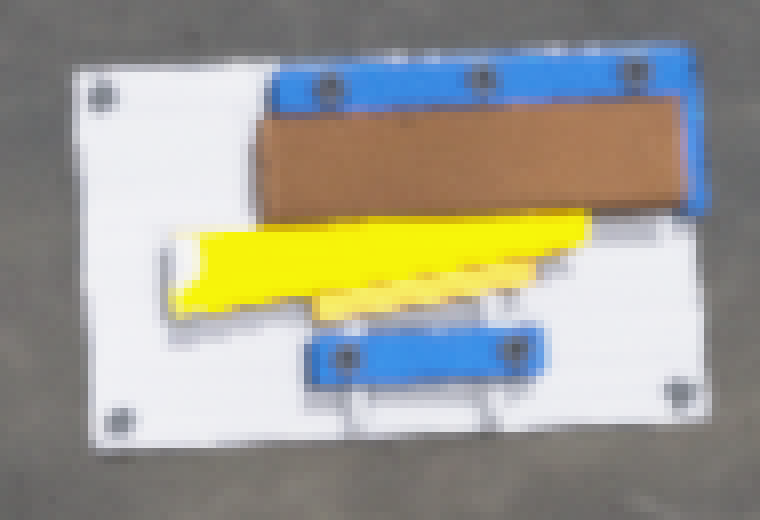

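View pics/s13.png

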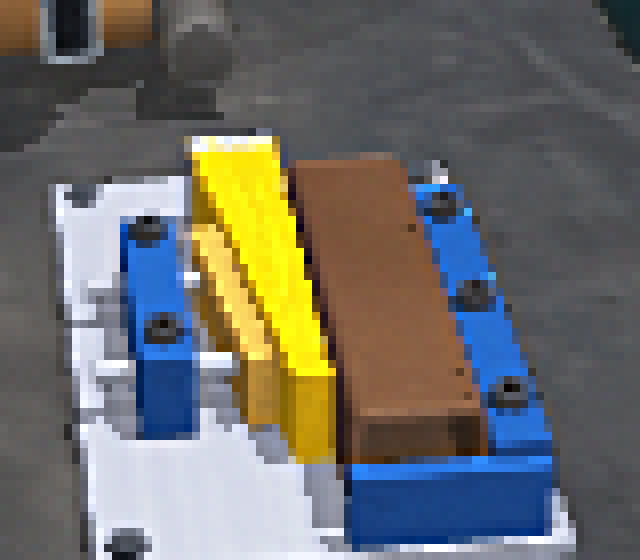

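```bash
python3 - <<'E'
from h import *
np.set_printoptions(precision=2,suppress=True)
# dark/bright profile of pad back edge: fixture-frame resample at z=.035 using all top images
def resamp(n,im,x,y,z):
    X,Y=np.meshgrid(x,y);c,s=np.cos(FY),np.sin(FY)
    P=np.stack([FO[0]+(c*X-s*Y)/1000,FO[1]+(s*X+c*Y)/1000,np.full(X.shape,z)],-1).reshape(-1,3)
    q=proj(n,P).astype(np.float32).reshape(*X.shape,2)
    return cv2.remap(im,q[...,0],q[...,1],cv2.INTER_LINEAR).astype(float)
for n in("top","side"):
  for k in(0,5,6,11,12,13):
    f=f"pics/{n}{k}.png"
    im=cv2.imread(f)
    x=np.arange(-45,0,.25)
    es=[]
    for y in(-45,-35,-25,-15,-5,5):
        r=resamp(n,im,x-.12*(y+20),np.arange(y-4,y+4,1.),.035).mean(0)
        sat=r[:,2]-r[:,0]  # R-B yellow-ness
        m=sat>sat.max()*.5
        es.append((x[np.argmax(m)]))
    # bar edges
    xb=np.arange(-10,60,.25);R=resamp(n,im,xb,np.arange(-90,20,1.),.048).mean(0);h=R[:,2]-R[:,0];mb=(h>25)
    print(n,k,np.array(es),np.median(es),"bar",xb[mb][[0,-1]])
E
```

```text
top 0 [-20.5  -21.25 -21.   -21.25 -21.5  -20.75] -21.125 bar [-10.   40.5]
top 5 [-20.5  -21.5  -21.   -21.25 -21.5  -19.25] -21.125 bar [-10.    40.75]
top 6 [-20.5  -21.5  -21.   -21.25 -21.75 -19.25] -21.125 bar [-10.    40.75]
top 11 [-20.5  -20.5  -21.   -20.25 -21.   -19.5 ] -20.5 bar [-10.  42.]
top 12 [-22.   -23.   -22.5  -22.75 -22.5  -22.25] -22.5 bar [-10.   42.5]
top 13 [-22.25 -23.25 -23.25 -23.   -23.5  -22.5 ] -23.125 bar [-10.   42.5]
side 0 [-25.   -25.25 -22.25 -21.25 -21.   -20.75] -21.75 bar [-10.   41.5]
side 5 [-25.5  -21.5  -21.75 -21.   -20.25 -20.25] -21.25 bar [-10.   41.5]
side 6 [-25.25 -21.25 -21.75 -21.   -20.25 -20.25] -21.125 bar [-10.   41.5]
side 11 [-21.5  -20.5  -20.5  -20.25 -21.   -21.25] -20.75 bar [-10.  43.]
side 12 [-22.75 -22.25 -22.25 -22.75 -23.   -23.25] -22.75 bar [-10.  44.]
side 13 [-22.75 -23.   -23.   -23.   -23.5  -23.75] -23.0 bar [-10.    43.75]
```

```bash
python3 - <<'E'
from h import *
np.set_printoptions(precision=1,suppress=True)
a=cv2.imread("pics/top13.png");b=cv2.imread("pics/side13.png")
crop("t",a,255,185,300,215,"t13b")
c=conts(a,((20,100,120),(35,255,255)),(235,188,308,206))[0];F=wf(ray("top",c,.04));print("yellow",F.min(0),F.max(0))
for k in(11,12,13):
    im=cv2.imread(f"pics/top{k}.png")
    for hx in(-18,-10,-2):
        y=np.arange(60,115,1.);P=np.array([[*fw(hx,v),.04] for v in y]);q=proj("top",P).astype(np.float32)
        print(k,hx,cv2.remap(im,q[:,0].reshape(-1,1),q[:,1].reshape(-1,1),cv2.INTER_LINEAR).mean(-1).ravel()[::2])
c=conts(a,"brown",(190,200,240,300));
for i in c: print(cv2.minAreaRect(i.astype(np.float32)))
cv2.imwrite("pics/top13full.png",a)
E
```

```text
yellow [-28.9 -64. ] [ 8.3 71. ]
11 -18 [165.3 165.7 165.7 166.  166.3 166.7 167.3 167.3 167.  167.  167.  167.3
 167.3 167.3 172.3 192.  213.  229.3 236.3 235.3 218.  183.3 129.3 111.7
 110.  112.  113.7 114.3]
11 -10 [166.7 166.7 166.7 166.7 166.7 166.7 166.7 166.7 166.7 166.7 166.7 166.7
 166.7 166.7 175.3 193.7 225.  238.7 241.7 240.7 216.3 178.  121.3 110.7
 107.3 110.3 111.3 112.7]
11 -2 [166.7 166.7 166.7 166.7 166.7 166.7 166.3 166.3 166.3 166.7 166.7 166.7
 166.7 166.7 175.  194.  231.7 241.3 244.3 243.7 222.3 180.7 131.7 113.7
 109.3 110.3 113.  116. ]
12 -18 [167.3 170.3 210.7 230.7 239.3 240.3 236.3 225.  204.  214.7 226.  236.7
 238.  239.7 240.3 241.3 240.7 240.7 240.3 231.3 204.3 163.3 130.  118.3
 115.7 115.7 115.7 115.3]
12 -10 [166.7 175.  200.7 218.  230.7 239.7 242.  231.3 217.3 220.  227.7 235.7
 239.3 240.3 240.7 241.  240.7 240.7 241.3 240.7 217.  180.  125.7 115.
 110.7 111.3 113.  113.3]
12 -2 [166.7 174.3 189.3 202.3 223.7 241.7 243.3 227.  216.3 219.  230.  237.
 239.7 240.7 241.3 241.3 241.3 241.3 241.3 241.  211.  166.  120.  112.7
 112.3 113.  112.  114. ]
13 -18 [167.3 168.  173.7 188.3 200.  189.3 178.3 186.7 221.7 233.7 239.3 240.3
 240.3 240.3 240.7 240.3 241.3 241.3 240.3 231.3 203.7 162.7 129.  116.7
 114.  115.7 115.7 115.3]
13 -10 [209.  233.7 240.3 240.3 227.3 202.  182.  195.  225.  236.3 240.  240.7
 240.7 240.7 240.7 240.7 240.7 240.7 241.  240.3 217.3 180.3 126.3 115.3
 111.  111.7 112.7 113.7]
13 -2 [219.3 239.7 243.7 241.7 226.7 209.  197.7 214.  230.7 239.  240.3 241.3
 241.3 241.7 241.3 241.3 241.7 241.7 241.3 241.  211.7 166.7 119.3 113.3
 112.3 113.  113.3 115.7]
((217.2776336669922, 262.8111267089844), (61.06197738647461, 10.163871765136719), 88.50826263427734)
```

View pics/t13b.png

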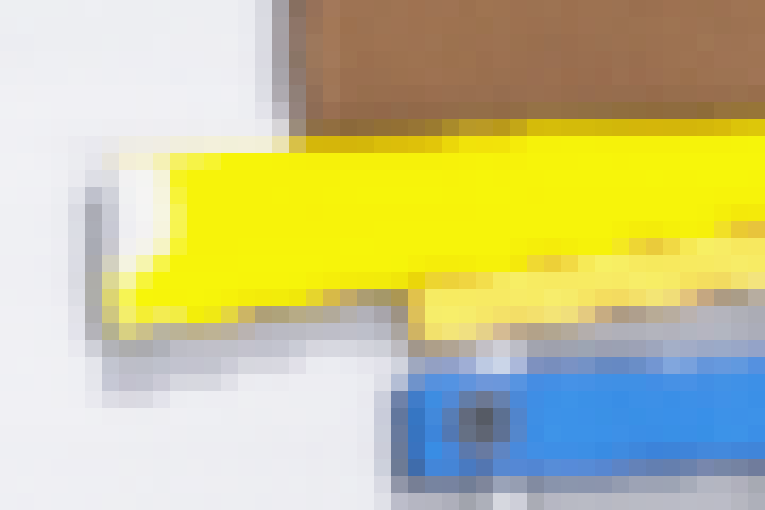

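View pics/top13full.png

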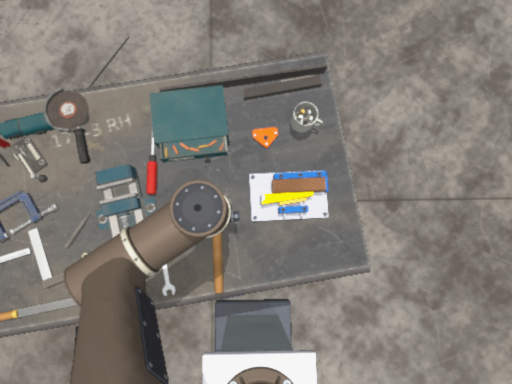

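```bash
python3 - <<'E'
from h import *
np.set_printoptions(precision=2,suppress=True)
Z=-.010
for tgt in(67,66):
    robot.line_to([*fw(-57,tgt+44.5+14),Z],speed=.2)
    robot.line_to([*fw(-57,tgt+44.5),Z],speed=.15)
    L=[]
    for _ in range(5): robot.hold(.02);L.append(np.r_[sensors.current_force(),sensors.current_moment()])
    print(np.mean(L,0),wf(sensors.current_position())[0]-[0,44.5])
    robot.line_to([*fw(-57,tgt+44.5+20),Z],speed=.2)
robot.line_to([*fw(-57,205),Z],speed=.25)
print(sensors.current_time_s())
for n in("top","side"):
    q,d=eyes.get_image(n);cv2.imwrite(f"pics/{n}14.png",q[:,:,::-1])
for k in(11,12,13,14):
    im=cv2.imread(f"pics/top{k}.png")
    h=conts(im,"brown",(180,215,260,300))[0]
    print(k,"handle",cv2.fitLine(h.astype(np.float32),cv2.DIST_L2,0,.01,.01).ravel())
    if k>11:
     for hx in(-10,-2):
        y=np.arange(60,90,1.);P=np.array([[*fw(hx,v),.04] for v in y]);q=proj("top",P).astype(np.float32)
        print(k,hx,cv2.remap(im,q[:,0].reshape(-1,1),q[:,1].reshape(-1,1),cv2.INTER_LINEAR).mean(-1).ravel()[::2])
a=cv2.imread("pics/top14.png");b=cv2.imread("pics/side14.png")
crop("t",a,255,185,300,215,"t14b");crop("s",b,150,160,310,260,"s14")
E
```

```text
[ 4.49  9.94 -7.08  3.41 -0.2   0.32] [-55.07  69.07]
[ 5.94 13.72 -8.18  4.66 -0.46  0.47] [-54.62  68.13]
40.3083
11 handle [  0.03   1.   227.99 264.5 ]
12 handle [  0.02   1.   217.54 263.06]
12 -10 [166.67 175.   200.67 218.   230.67 239.67 242.   231.33 217.33 220.
 227.67 235.67 239.33 240.33 240.67]
12 -2 [166.67 174.33 189.33 202.33 223.67 241.67 243.33 227.   216.33 219.
 230.   237.   239.67 240.67 241.33]
13 handle [  0.02   1.   217.64 263.07]
13 -10 [209.   233.67 240.33 240.33 227.33 202.   182.   195.   225.   236.33
 240.   240.67 240.67 240.67 240.67]
13 -2 [219.33 239.67 243.67 241.67 226.67 209.   197.67 214.   230.67 239.
 240.33 241.33 241.33 241.67 241.33]
14 handle [  0.02   1.   215.82 262.91]
14 -10 [237.67 243.33 244.   235.33 217.33 193.67 213.33 228.67 238.   240.
 240.67 240.67 241.   240.67 240.67]
14 -2 [215.67 223.67 231.33 235.33 226.33 217.   223.   231.67 237.67 240.
 241.   241.33 241.33 241.   241.33]
```

View pics/t14b.png

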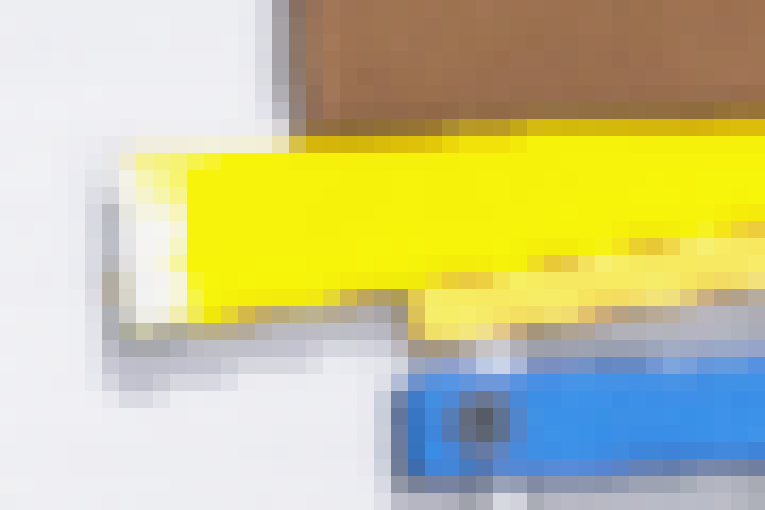

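View pics/s14.png

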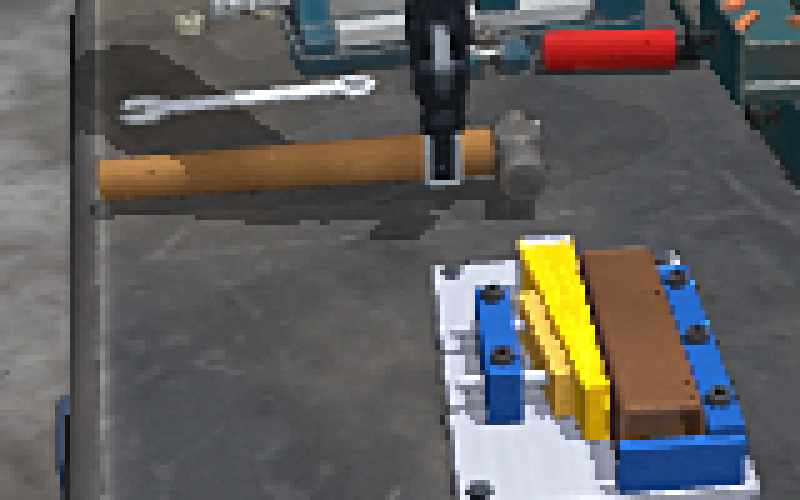

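```bash
python3 - <<'E'
from h import *
np.set_printoptions(precision=4,suppress=True)
p=np.array(sensors.current_position())
robot.line_to([*p[:2],.08],speed=.2)
yw=-np.arctan2(.0195,.2433);g=np.array([.43,-.1224])
robot.movep([*g,.06],Rt(yw,-1))
robot.line_to([*g,-.012],speed=.15)
robot.hold(.1);f0=np.array(sensors.current_force())
for z in np.arange(-.015,-.0265,-.0015):
    robot.line_to([*g,z],speed=.04);f=np.array(sensors.current_force())-f0;print(round(z,4),f)
    if f[2]>4:break
claw.command_gripper(.5)
robot.line_to([*g,.10],speed=.15)
print(sensors.current_time_s(),sensors.current_opening())
robot.movep([.40,-.35,.2],Rt(yw,-1))
for n in("top","side"):
    q,d=eyes.get_image(n);cv2.imwrite(f"pics/{n}15.png",q[:,:,::-1])
a=cv2.imread("pics/top15.png");b=cv2.imread("pics/side15.png")
crop("t",a,215,165,345,280,"t15");crop("s",b,150,160,310,270,"s15")
print(sensors.current_time_s())
E
```

```text
-0.015 [-1.7279 -0.5025  1.2667]
-0.0165 [-0.4621 -0.1791 -0.4263]
-0.018 [-0.7184  0.0561  0.4343]
-0.0195 [-0.6598 -0.2275  1.6694]
-0.021 [-0.8482 -0.7708  2.155 ]
-0.0225 [-3.5453  1.2723 14.6367]
45.6833 0.4987177150229138
46.7667
```

View pics/t15.png

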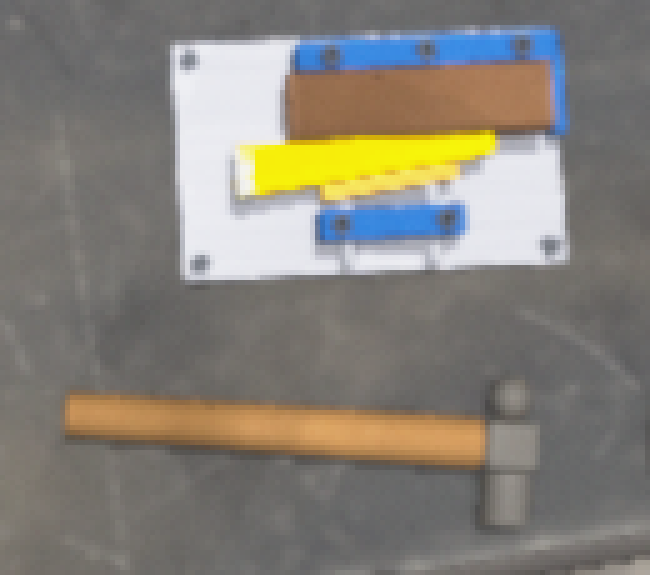

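View pics/s15.png

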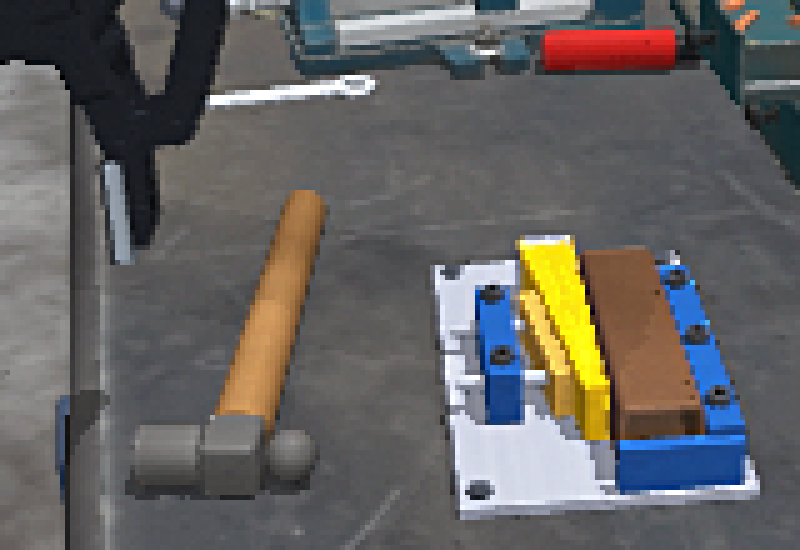

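```bash
python3 - <<'E'
from h import *
np.set_printoptions(precision=2,suppress=True)
def resamp(n,im,x,y,z):
    X,Y=np.meshgrid(x,y);c,s=np.cos(FY),np.sin(FY)
    P=np.stack([FO[0]+(c*X-s*Y)/1000,FO[1]+(s*X+c*Y)/1000,np.full(X.shape,z)],-1).reshape(-1,3)
    q=proj(n,P).astype(np.float32).reshape(*X.shape,2)
    return cv2.remap(im,q[...,0],q[...,1],cv2.INTER_LINEAR).astype(float)
for n in("top","side"):
  for k in(0,5,11,13,14,15):
    im=cv2.imread(f"pics/{n}{k}.png");x=np.arange(-45,0,.25);es=[]
    for y in(-45,-35,-25,-15,-5,5):
        r=resamp(n,im,x-.12*(y+20),np.arange(y-4,y+4,1.),.035).mean(0);s=r[:,2]-r[:,0]
        es.append(x[np.argmax(s>90)])
    e=[]
    for y in(-95,-80,10,20):
        xb=np.arange(30,60,.1);r=resamp(n,im,xb,np.arange(y-6,y+6,1.),.046).mean(0);d=r[:,2]-r[:,0];e.append(xb[np.argmax(d<0)])
    print(n,k,"pad",np.array(es),np.median(es),"bar/fence edge",np.array(e))
q,d=eyes.get_image("top");c=eyes.calibration("top");K=c["K"];v,u=np.mgrid[0:384,0:512]
Q=np.stack([(u-K[0,2])/K[0,0]*d,-(v-K[1,2])/K[1,1]*d,-d],-1)@c["rotation"].T+c["origin"]
F=wf(Q.reshape(-1,3)).reshape(384,512,2)
def h(x0,x1,y0,y1): m=(F[...,0]>x0)&(F[...,0]<x1)&(F[...,1]>y0)&(F[...,1]<y1);return np.median(Q[m][:,2])*1000,m.sum()
print("plate",h(-65,-55,-100,-70),h(20,60,50,90),"bar",h(10,35,-105,-80),h(10,35,0,30),"wedge",h(-18,-2,40,60),h(-10,0,0,20),h(-4,0,-50,-20),"pad",h(-16,-12,-40,-10))
import cv2 as _
b=conts(q[:,:,::-1].copy(),"brown",(215,230,325,275))[0];L=rect(ray("top",b,.0145)[:,:2]);print("handle",L)
ctr,bx=L;e=(bx[np.argsort(bx[:,1])]);lo=e[:2].mean(0);hi=e[2:].mean(0)
for t in(.05,.25,.5,.75,.95):
    p=lo+(hi-lo)*t;m=np.linalg.norm(Q[...,:2]-p,axis=-1)<.006;print(t,np.median(Q[m][:,2])*1000)
print(sensors.current_time_s())
E
```

```text
top 0 pad [-20.   -21.   -20.5  -20.75 -21.   -20.25] -20.625 bar/fence edge [42.  42.  41.9 41.7]
top 5 pad [-20.   -21.   -20.5  -20.75 -21.   -20.25] -20.625 bar/fence edge [42.  42.  41.9 41.7]
top 11 pad [-21.25 -21.25 -21.75 -21.25 -21.75 -20.75] -21.25 bar/fence edge [43.7 43.1 43.3 43. ]
top 13 pad [-23.25 -24.   -24.5  -24.   -24.25 -23.75] -24.0 bar/fence edge [44.3 43.7 43.9 43.7]
top 14 pad [-23.5  -24.25 -24.5  -24.   -24.5  -24.25] -24.25 bar/fence edge [44.3 43.7 44.  43.7]
top 15 pad [-23.75 -24.25 -24.5  -24.25 -24.75 -24.5 ] -24.375 bar/fence edge [44.3 43.7 44.  43.7]
side 0 pad [-21.   -21.25 -21.75 -21.   -20.5  -20.75] -21.0 bar/fence edge [42.8 42.8 42.9 43.3]
side 5 pad [-24.75 -25.   -22.   -21.25 -20.75 -20.75] -21.625 bar/fence edge [42.8 42.8 42.9 43.3]
side 11 pad [-22.   -22.25 -22.   -21.5  -22.   -21.75] -22.0 bar/fence edge [44.5 44.5 44.  44.4]
side 13 pad [-24.25 -24.75 -25.   -24.25 -24.5  -24.25] -24.375 bar/fence edge [45.2 45.2 45.2 45.6]
side 14 pad [-24.5  -24.75 -25.25 -24.75 -24.75 -24.5 ] -24.75 bar/fence edge [45.2 45.2 45.2 45.7]
side 15 pad [-24.5  -24.75 -25.25 -24.75 -24.75 -24.5 ] -24.75 bar/fence edge [45.2 45.2 45.2 45.7]
plate (np.float64(8.631074047130927), np.int64(33)) (np.float64(8.805790195170138), np.int64(181)) bar (np.float64(49.044170559783936), np.int64(77)) (np.float64(48.651033741206604), np.int64(94)) wedge (np.float64(41.379707181402715), np.int64(42)) (np.float64(40.12097260575898), np.int64(21)) (np.float64(40.444220583901625), np.int64(14)) pad (np.float64(38.843119535869604), np.int64(19))
handle (array([ 0.44, -0.03]), array([[ 0.41, -0.15],
       [ 0.44, -0.16],
       [ 0.46,  0.09],
       [ 0.43,  0.09]], dtype=float32))
0.05 663.8038687070978
0.25 28.162320343687153
0.5 28.10046816298728
0.75 25.991470848332643
0.95 25.658130816016644
46.8167
```

```bash
python3 -c "
from h import *
print(close_job(),sensors.current_time_s())"
```

```text
the job is handed in; nothing more can be done
the job is handed in; nothing more can be done
```

The job is handed in at about 47 s. I set the wedge loosely in the slot and released it. I then drove it home with about 18 hammer taps, drawing back after each, and laid the hammer flat close to where it started. No verdict was reported, so what follows rests on my own measurements.

**Last checks**
- **Pad:** it moved back about 3.5 mm in both camera views, where 3 mm is full travel.
- **Bar:** it moved about 2.1 to 2.4 mm towards the fence and stayed parallel. It stopped moving over the last taps, so I take it to be against the fence. The absolute top-view reading, taken a few taps before the end, put its centre at x = 23.6 mm, where contact would be 25 mm and the limit is 23.5 mm.
- **Heights:** the wedge and bar tops measured about 40 to 41 mm and 49 mm, so both are down on the plate.
- **Hammer:** its handle is 26 to 28 mm high along its length and it lies about 0.1 m clear of the fixture.
- **Bystanders:** the arm never went near the spanner, magnet or cup, and they looked unmoved in the pictures. I did not measure their positions.

**What failed or disagreed**
- **Missed grasp:** the first hammer grasp closed on top of the handle. The fingertips turned out to sit about 23 mm short of the reported TCP, against the description. I corrected for this on the second try.
- **Wedge depth:** the thick end measured about y = 66 to 72 mm, a few millimetres past the 75 mm home point. I could not fully explain this. It may be camera error, or some give in the contacts.
- **Force readings:** during the early taps they were too noisy to judge contact, so I relied on averaged readings and the pictures. The averages rose to about 10 to 14 N on the final taps.

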